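# Sort plate blanks by length and hold one flush on the tilted stand

### The job

Sort the three look-alike wooden plate blanks by length: first lay the shortest and the longest flat in the white-outlined free places of their own storage rows, lengthways in the outline in front of the sample of equal length, and let go of them. Then take the remaining one, which matches the cork-faced pad of the tilting carving stand, tilt it to the pad's slope, set it flush and centred on the cork with its long side running up the slope, and press squarely until the sprung pad has given way to about the middle of its 16 mm travel; finish like that, still gripping and pressing it, so that it can be traced. Leave the stand at its angle, and the gouges, mallet, figure and jar where they are.

Things in the scene. Friction and masses are not known exactly. Their poses are not given: they have to be found in the camera images.
- middle_mid (a point): Centre of the middle blank, for the stand: a pale limewood block 90 mm long (x), 50 mm wide (y), 22 mm thick (z) with a thin dark frame line on top, lying flat on the bench; about 55 g. This point is half-way up (11 mm above its underside). Both big faces serve equally, and so do both ends.
- short_mid (a point): Centre (half-way up) of the loose shortest blank, 66 x 50 x 22 mm (x, y, z), about 40 g, lying flat on the bench.
- long_mid (a point): Centre (half-way up) of the loose longest blank, 116 x 50 x 22 mm (x, y, z), about 70 g, lying flat on the bench.
- pad_face (a point): Centre of the cork face of the stand's pad: a flat rectangle 90 mm long (x axis, pointing up the slope, away from the robot) and 44 mm wide (y axis, level); its z axis is the outward normal of the face. The pad's block is 22 mm thick. The face slopes down towards the robot, tilted 14 to 36 degrees from level; its centre is about 0.13 m above the bench. The blank is 3 mm wider than the face on each side. There is no ledge: a blank on it is kept there by the hand.
- press (a joint): How far the sprung pad has been pushed in along its normal, m: 0 at rest, 0.016 at the stop. It begins to give at about 1 to 2 N and takes 0.8 N more per mm. It moves pad_face with it.
- tilt_end (a point): Point at the upper end of the steel carrier below the pad, 48 mm up the slope from the stand's pivot and about 46 mm below the resting face. The pivot is stiff and stays where it is set; the point shows whether the angle has been changed. The stand's dark wooden base is 170 x 140 x 18 mm (long side under the slope), with two cheeks up to 100 mm above the bench and 54 mm either side of the middle.
- gouge_a_mid (a point): Middle of a carving gouge with a pale wooden handle, 235 mm long, 24 mm thick, lying on the bench (x along it); bystander.
- gouge_b_mid (a point): Middle of a carving gouge with an orange handle, 235 mm long, 24 mm thick, lying on the bench (x along it); bystander.
- mallet_mid (a point): Centre of the head of a wooden mallet lying on the bench: head 70 x 120 x 62 mm, handle 26 mm thick reaching 205 mm from here along -x; bystander.
- figure_mid (a point): Middle of a small standing carved figure, 143 mm tall, foot 78 mm across; this point is 70 mm above its underside; bystander.
- jar_mid (a point): Middle of a small amber jar, 64 mm across, 85 mm tall; bystander.
- short_place (a point): Centre of the free place of the storage row for the shortest blanks, on the top of its dark board (board 170 x 150 mm, 6 mm thick, fixed). The white outline is 74 mm along y and 58 mm along x: the blank's long side goes along this y axis. A fixed sample blank of the same length lies on the board behind it (lengthways along y, centre 100 mm along +x, top 22 mm above the board).
- long_place (a point): Centre of the free place of the storage row for the longest blanks, on the top of its dark board (board 170 x 150 mm, 6 mm thick, fixed). The white outline is 124 mm along y and 58 mm along x: the blank's long side goes along this y axis. A fixed sample blank of the same length lies on the board behind it (lengthways along y, centre 100 mm along +x, top 22 mm above the board).
Not all that is in view belongs to the job. What is shaped like the part that bears long_place but red or yellow is not meant. What is shaped like the part that bears short_mid but orange or red is not meant.

How it is judged (in metres and radians):
On the way, in this order (a step that is already met when the one before it is completed fails the run):
1. the shortest and the longest blank lie in their own rows' free places, let go (horizontal distance between short_mid and short_place below 0.02 m and z of short_mid in the frame of short_place between 0.008 and 0.014 m and angle between the x axis of short_mid and the y axis of short_place, either way round below 0.2 rad and contact force between the fingers and plate_short below 0.1 N and horizontal distance between long_mid and long_place below 0.02 m and z of long_mid in the frame of long_place between 0.008 and 0.014 m and angle between the x axis of long_mid and the y axis of long_place, either way round below 0.2 rad and contact force between the fingers and plate_long below 0.1 N), for 0.2 s.
2. the matching blank is lifted clear of the bench in the fingers (height (world z) of middle_mid above 0.06 m and contact force between the fingers and plate_middle above 1 N and contact force between plate_middle and press below 0.1 N), for 0.2 s.
At the end, for the whole second after the job is handed in: Short and long blank flat in their own places (20 mm, 11 degrees), free of the fingers; the 90 mm blank flush on the cork (3.4 degrees), centred within 8 mm, long side up the slope (8 degrees), still, gripped (over 14 N) and pressing the pad 3 to 13.5 mm in; fingers off the pad (all of step 1 and x of middle_mid in the frame of pad_face between -0.008 and 0.008 m and y of middle_mid in the frame of pad_face between -0.008 and 0.008 m and z of middle_mid in the frame of pad_face between 0.008 and 0.013 m and angle between the z axis of middle_mid and the z axis of pad_face, either way round below 0.06 rad and angle between the x axis of middle_mid and the x axis of pad_face, either way round below 0.14 rad and value of joint press between 0.003 and 0.0135 m and contact force between plate_middle and press above 2 N and contact force between the fingers and plate_middle above 14 N and contact force between the fingers and press below 0.5 N and linear speed of plate_middle below 0.02 m/s); the arm keeps its last pose, push and grip.
It fails at once if the stand's angle was changed (distance of tilt_end from where it was at the start of the episode above 0.006 m).
It fails at once if a bystander was disturbed (distance of any of gouge_a_mid, gouge_b_mid, mallet_mid, figure_mid, jar_mid from where it was at the start of the episode above 0.03 m).
It also fails if it takes over 72 s, if anything falls off the work surface, if the arm or the gripper's body presses on something with over 40 N, if the wrist force passes 120 N, or if a joint passes its speed limit or range.

### The arm

A 6-joint arm with a two-finger parallel gripper is mounted at the origin on the work surface. World frame = base frame: x ahead of the robot, y to its left, z up, the work surface at z = 0. Lengths are in m, angles in degrees, forces in N, time in s.
With the tool pointing down it reaches from about 0.4 to 0.825 m from the base axis. Payload 7 kg.
Tool frame: the origin (TCP) lies between the finger pads; the fingertips stand r.nose_length ahead of it and the grasp point (between the pads) lies 2 mm behind it (r.nose_length is the distance from the TCP to the fingertips, in m); y points along the fingers, x is the direction in which the jaws open and shut, and the axes are right-handed (so a half turn about y gives the same grasp; the last joint's range is limited). The gripper opens to 88 mm and grips with 3 to 60 N. Pads are 19 mm wide; open, the fingers measure 130 mm over their backs; the gripper's body (78 mm by 193 mm) begins 47 mm behind the grasp point.
Start: joints at [83.887, 20.546, 0.682, 0, -70.136, -16.507], TCP at [0.26, 0.623, 0.244] pointing down, gripper open.
Joint ranges: [-176.03, 176.03], [-82.01, 121.73], [-58.28, 71.71], [-173.87, 95.51], [-174.79, -0.11], [-173.66, 173.66]. Speed limits (degrees/s): [136.94, 136.94, 172.46, 180, 180, 180].

### API

Orientations are given as [roll, pitch, yaw] about the fixed x, y, z axes, in that order (R = Rz(yaw) Ry(pitch) Rx(roll)).
In Python, from plant import readout, vision, r, spotter gives the robot as it stands.
- The arm moves only by the tool servo_tool, never from a script. Its argument "steps" is a list that holds one entry, the list of rows, each a list of 6 numbers: the shift along the tool's x, y, z in m, then the turn, a rotation vector about the tool's x, y, z in rad. A call has 1 to 20 rows; each row shifts and turns the commanded pose from where the row before left it, along the tool's axes as they then stand; what a row does not reach is not made up. A row lasts 1/10 s, in which the tool goes at most 50 mm and 8.59 degrees, less where a joint would pass 70% of its speed; a pose out of reach is approached as far as the arm can. A call with a gripper value outside its range is refused whole. "jaw" is the closure in counts, from 0 (fully open) to 255 (shut), set as the call begins (left out, the last holds). The fingers move at their own pace and stop on an object; "grip_force" is the grip in N (left out, the last holds). Time passes only in rows, so rows that do not move let the fingers close. It gives the time, the measured TCP pose, the force and the opening at its end, in the units of the state.
- readout.get_state(): the state, without advancing time (a new reading comes with each control period).
- vision.capture(name): name is "scene" or "top" or "wrist"; returns a dict with "img" (384x512x3 uint8, red, green, blue), "fx", "fy", "cx", "cy" (pixels), "dist" ([k1, k2, p1, p2, k3] as OpenCV has them; the pictures are not rectified), "rvec" (rotation vector, rad) and "tvec" (3), from world to camera coordinates, as OpenCV has them; the wrist camera has in their place "tool_from_camera" (4x4, takes a point from camera to tool coordinates, whose origin is the TCP and whose axes are the tool frame's). Camera axes: x right, y down, z forward; pixel columns grow to the right and rows downward; lengths in m; the calibration is good to about 2 mm. A picture is of the moment at which its call begins: read the wrist's pose just before it. There is no depth.
- r.close_job(): hands the job in, once; it reports no verdict.
Trained networks look in the newest picture that a camera, given by its name, has taken for a name from the list of things; names that differ only in an ending like _2 or _b are one class to them, and where a whole thing is asked for, a point or a joint stands for the part that bears it (a point fixed in the world has none). Each returns a list of dicts, best first, with "conf" (0 to 1); they miss things now and then, are a little off and sometimes report something else, mostly with a low value. They report only what shows in the picture. A call takes as long as a camera call. They do not tell look-alikes from the thing itself.
- spotter.search_frame(camera, thing): "uv" ([column, row] in pixels, amid what is visible of it).
- spotter.silhouettes(camera, thing): "region" (384x512 bool, what is visible of it) and "uv" ([column, row] in pixels, amid what is visible of it).
The state is a dict: "time_s": time; "joints": joint angles; "qd": joint speeds; "joint_torque": joint torques, N m; "tcp_pos": TCP position; "eef_rot": TCP orientation; "contact_force": force on the tool from outside, world axes, zero at the start; "moment": the same for the moment, N m; "gripper_width": finger opening in m.
Only numpy, scipy, OpenCV 4.12 (cv2) and the standard library are available. Lean on these libraries where they do the work, as an engineer would, in place of code of your own. Each camera call takes 0.05 s, during which the arm holds its last target.

## Working session

There is one attempt and no reset: what is moved stays moved. The work goes in short steps, Python scripts to look and compute and a tool call to move; the robot and the scene stay as the last step left them, time stands still between calls to the robot, and variables do not carry over. Pictures are saved under pics/ and viewed, and the job is handed in when it is done.

Besides the shell and the picture viewer there is one more tool, called after "Call:" as name(argument=value, ...), one argument or row to a line, values as JSON. servo_tool: Moves the arm, as the interface text tells. Its arguments: {"type":"object","properties":{"steps":{"type":"array","items":{"type":"array","items":{"type":"array","items":{"type":"number"}}}},"jaw":{"type":"number"},"grip_force":{"type":"number"}},"required":["steps"]}

```bash
ls; mkdir -p pics; cat > h.py <<'E'
import numpy as np, cv2
from plant import readout, vision, r, spotter
from scipy.spatial.transform import Rotation as R
def cap(n):
    s=readout.get_state(); c=vision.capture(n); 
    T=np.eye(4)
    if 'rvec' in c:
        T[:3,:3]=cv2.Rodrigues(np.array(c['rvec'],float))[0]; T[:3,3]=np.array(c['tvec']).ravel()
    else:
        W=np.eye(4); W[:3,:3]=R.from_euler('xyz',s['eef_rot'],degrees=True).as_matrix(); W[:3,3]=s['tcp_pos']
        T=np.linalg.inv(W@np.array(c['tool_from_camera']))
    c['T']=T; c['K']=np.array([[c['fx'],0,c['cx']],[0,c['fy'],c['cy']],[0,0,1.]]); c['D']=np.array(c['dist'],float)
    return c
def ray(c,uv):
    p=cv2.undistortPoints(np.array(uv,float).reshape(-1,1,2),c['K'],c['D']).reshape(-1,2)
    d=np.c_[p,np.ones(len(p))]@c['T'][:3,:3]; o=-c['T'][:3,:3].T@c['T'][:3,3]
    return o,d
def onz(c,uv,z):
    o,d=ray(c,uv); return o+d*((z-o[2])/d[:,2])[:,None]
def proj(c,P):
    return cv2.projectPoints(np.array(P,float).reshape(-1,1,3),cv2.Rodrigues(c['T'][:3,:3])[0],c['T'][:3,3],c['K'],c['D'])[0].reshape(-1,2)
def save(c,n,img=None,box=None,s=1.5):
    im=(c['img'] if img is None else img)
    if box: im=im[box[1]:box[3],box[0]:box[2]]
    im=cv2.resize(np.ascontiguousarray(im[:,:,::-1]),None,fx=s,fy=s,interpolation=cv2.INTER_CUBIC); cv2.imwrite('pics/'+n+'.png',im)
E
python3 - <<'E'
from h import *
s=readout.get_state(); print(s); print(r.nose_length)
for n in ['scene','top']:
    c=cap(n); save(c,n+'0'); print(n,c['K'],c['D'],-c['T'][:3,:3].T@c['T'][:3,3],c['T'][:3,:3])
    for t in ['middle_mid','short_mid','long_mid','pad_face','press','tilt_end','gouge_a_mid','gouge_b_mid','mallet_mid','figure_mid','jar_mid','short_place','long_place']:
        try: print(t,[(np.round(q['uv']).tolist(),round(float(q['conf']),2)) for q in spotter.search_frame(n,t)])
        except Exception as e: print(t,e)
E
```

```text
pics
{'time_s': 0.0, 'joints': array([ 8.38875302e+01,  2.05914414e+01,  6.35788368e-01, -1.98570578e-02,
       -7.01346346e+01, -1.65087135e+01]), 'qd': array([ 0.02626745, -0.02016508, -0.07310976, -0.0717274 ,  0.03563977,
       -0.03192413]), 'joint_torque': array([-1.04899147e-03, -5.82726359e+01,  2.93049645e+01,  6.99740946e+00,
        6.91365130e-03, -1.60767645e-04]), 'tcp_pos': array([0.25945947, 0.62266893, 0.24263871]), 'eef_rot': array([-8.99922388e+01, -9.18705119e-02, -1.12627952e+02]), 'contact_force': array([-0.1236725 , -0.15926954,  0.09812479]), 'moment': array([-0.0261594 ,  0.03548179,  0.01635434]), 'gripper_width': 0.08767756757196278}
0.017
scene [[370.52835721   0.         260.0290548 ]
 [  0.         370.52835721 197.11333783]
 [  0.           0.           1.        ]] [-0.00192264  0.          0.          0.          0.        ] [ 1.34646775 -0.16179681  0.74573584] [[ 0.16640143  0.98605732 -0.0012316 ]
 [ 0.58575662 -0.09985355 -0.80431241]
 [-0.79322112  0.13311732 -0.59420538]]
middle_mid [([157.0, 228.0], 0.86)]
short_mid [([252.0, 215.0], 0.83), (
[... 843 characters left out ...]
-0.98291572 -0.02353144 -0.18254575]
 [ 0.18272154 -0.0055319  -0.98314914]]
middle_mid [([352.0, 202.0], 0.71)]
short_mid [([139.0, 259.0], 0.89), ([270.0, 240.0], 0.76), ([267.0, 207.0], 0.55)]
long_mid [([209.0, 167.0], 0.71), ([306.0, 212.0], 0.64), ([398.0, 176.0], 0.36)]
pad_face [([210.0, 165.0], 0.6)]
press [([212.0, 163.0], 0.67)]
tilt_end [([211.0, 166.0], 0.58)]
gouge_a_mid [([397.0, 177.0], 0.63)]
gouge_b_mid [([138.0, 218.0], 0.68), ([212.0, 164.0], 0.65)]
mallet_mid [([126.0, 162.0], 0.59)]
figure_mid [([189.0, 119.0], 0.58)]
jar_mid []
short_place [([329.0, 138.0], 0.95), ([125.0, 160.0], 0.59)]
long_place [([343.0, 268.0], 0.9), ([276.0, 140.0], 0.83), ([213.0, 244.0], 0.58)]
```

View pics/scene0.png

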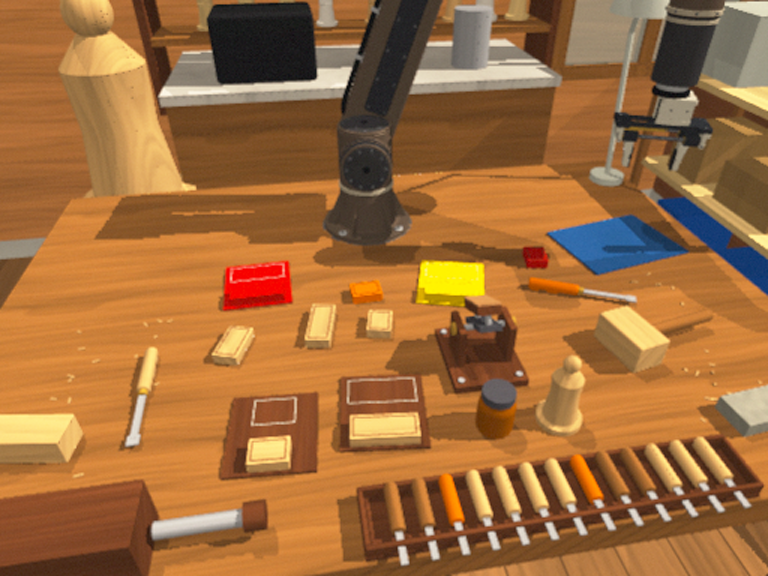

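View pics/top0.png

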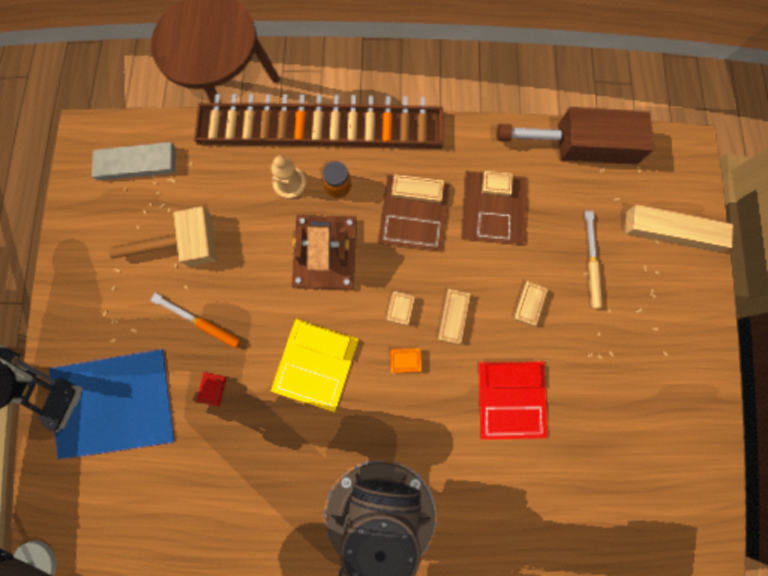

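The top view shows three wooden loose blanks: (267,205) is short, (303,211) is long and (354,202) is middle. The wooden rows are at (277,142) for long and (329,138) for short, and the stand is at (213,165). The orange and red blocks at (270,240) and (141,259) and the yellow and red boards are decoys. I'll check an enlarged crop and fit the poses.

```bash
cat >> h.py <<'E'
from scipy.optimize import minimize
def box(x,y,z,yaw,L,W,H):
    c,s=np.cos(yaw),np.sin(yaw)
    return np.array([[x+c*a-s*b,y+s*a+c*b,z+h] for a in(-L/2,L/2) for b in(-W/2,W/2) for h in(-H/2,H/2)])
def hullsoft(c,P,S=4):
    uv=proj(c,P); h=cv2.convexHull(np.round((uv*S+S/2-.5)*16).astype(np.int32))
    m=np.zeros((384*S,512*S),np.uint8); cv2.fillConvexPoly(m,h,255,cv2.LINE_8,4)
    return cv2.resize(m,(512,384),interpolation=cv2.INTER_AREA)/255.
def fitbox(cs,masks,L,W,H,z,x0):
    def f(p):
        return sum(np.abs(hullsoft(c,box(p[0],p[1],z,p[2],L,W,H))-m).sum()/m.sum() for c,m in zip(cs,masks))
    best=None
    for y0 in ([x0[2]] if x0[2] is not None else np.radians([0,45,90,135])):
        s0=np.array([x0[0],x0[1],y0]); sx=np.vstack([s0,s0+[.015,0,0],s0+[0,.015,0],s0+[0,0,.4]])
        o=minimize(f,s0,method='Nelder-Mead',options=dict(initial_simplex=sx,xatol=2e-4,fatol=1e-4))
        if best is None or o.fun<best.fun: best=o
    return best
def sil(cam,thing,near,tol=20):
    for q in spotter.silhouettes(cam,thing):
        if np.hypot(*(np.array(q['uv'])-near))<tol: return q['region'].astype(float)
E
python3 - <<'E'
from h import *
c=cap('top'); save(c,'top1',box=(190,95,390,255),s=4)
s=cap('scene')
dims=dict(short=.066,middle=.09,long=.116)
for t,uv,uv2 in [('short',(267,205),(252,215)),('long',(303,211),(214,218)),('middle',(354,202),(157,228))]:
    g=onz(c,[uv],.011)[0]; print(t,'guess',g, 'scene proj',proj(s,[g]))
    ms=[];cc=[]
    for cam,cn,near in (('top',c,uv),('scene',s,proj(s,[g])[0])):
        for nm in ('short_mid','long_mid','middle_mid'):
            m=sil(cam,nm,near,12)
            if m is not None:
                print(cam,nm,m.sum()); ms.append(m);cc.append(cn);break
    for n2,L in dims.items():
        o=fitbox(cc,ms,L,.05,.022,.011,(g[0],g[1],None)); print('   as',n2,o.x[:2].round(4),np.degrees(o.x[2]).round(1),round(o.fun,3))
E
```

```text
short guess [ 0.45718745 -0.03825642  0.011     ] scene proj [[251.95125283 215.5750813 ]]
top short_mid 283.0
scene short_mid 303.0
   as short [ 0.4567 -0.0361] 168.1 0.274
   as middle [ 0.4477 -0.0349] -7.6 0.843
   as long [ 0.4398 -0.0331] 172.1 1.522
long guess [ 0.4394752  -0.16040621  0.011     ] scene proj [[212.3938354  216.19367602]]
top long_mid 461.0
scene long_mid 498.0
   as short [ 0.457  -0.1592] -11.9 0.863
   as middle [ 0.444  -0.1569] -11.6 0.507
   as long [ 0.4409 -0.1565] -9.9 0.269
middle guess [ 0.4740948  -0.33624364  0.011     ] scene proj [[154.02773885 229.75026129]]
top short_mid 388.0
scene middle_mid 501.0
   as short [ 0.4779 -0.3345] 161.1 0.464
   as middle [ 0.4749 -0.3331] 161.5 0.249
   as long [ 0.4626 -0.3292] 163.0 0.773
```

View pics/top1.png

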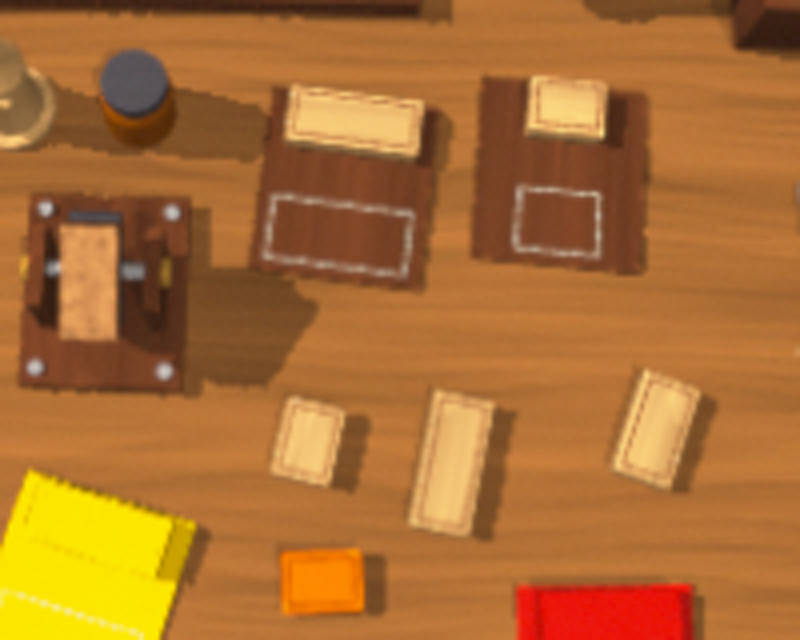

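```bash
cat >> h.py <<'E'
def go(p,yaw=None):
    """needed shift in current tool frame (before turning), turn about tool y for a tool-down target"""
    s=readout.get_state(); Rm=R.from_euler('xyz',s['eef_rot'],degrees=True).as_matrix()
    d=Rm.T@(np.array(p)-s['tcp_pos']); print('shift tool',d.round(4),'len',np.linalg.norm(d).round(3))
    if yaw is not None:
        a=(yaw-s['eef_rot'][2]+90)%180-90; print('yaw now',s['eef_rot'],'turn about tool y rad',-np.radians(a))
        Rt=R.from_euler('xyz',[-90,0,s['eef_rot'][2]+a],degrees=True).as_matrix()
        print('shift in frame after turn',(Rt.T@(np.array(p)-s['tcp_pos'])).round(4))
E
python3 - <<'E'
from h import *
c=cap('top'); w=cap('wrist'); save(w,'w0'); print(w['tool_from_camera'],w['K'])
def place(q):
    P=onz(c,np.array(q)/4.+[190,95]-.4,.006); ce=P.mean(0); y=(P[0]+P[3]-P[1]-P[2])/2; x=(P[0]+P[1]-P[2]-P[3])/2
    print(ce.round(4),'yaw of x axis',np.degrees(np.arctan2(y[1],y[0]))-90,np.degrees(np.arctan2(x[1],x[0])),np.linalg.norm(x),np.linalg.norm(y))
place([(274,194),(415,210),(408,277),(265,262)])
place([(517,187),(602,193),(600,258),(513,251)])
P=onz(c,np.array([(62,224),(119,226),(114,340),(58,338)])/4+[190,95]-.4,.13);print(P, P.mean(0))
s=cap('scene'); save(s,'sc1',box=(270,180,390,280),s=6)
E
```

```text
[[ 9.99999491e-01  6.89773686e-04 -7.35803917e-04  6.23745546e-04]
 [ 8.95780453e-04 -2.72207127e-01  9.62238265e-01 -1.41637068e-01]
 [ 4.63435564e-04 -9.62238434e-01 -2.72207606e-01  7.43359997e-02]
 [ 0.00000000e+00  0.00000000e+00  0.00000000e+00  1.00000000e+00]] [[298.01343011   0.         256.8339769 ]
 [  0.         298.01343011 190.2629968 ]
 [  0.           0.           1.        ]]
[ 0.6399 -0.0625  0.006 ] yaw of x axis -4.973326901547409 -5.835381389619794 0.06170933029423858 0.12473156428721377
[ 0.6576 -0.2541  0.006 ] yaw of x axis -2.720204416648201 -3.718932948255762 0.05934298342458707 0.0765291066421866
[[0.60799059 0.16332766 0.13      ]
 [0.60734163 0.11841779 0.13      ]
 [0.51587275 0.11841721 0.13      ]
 [0.51643589 0.1618382  0.13      ]] [0.56191021 0.14050022 0.13      ]
```

View pics/sc1.png

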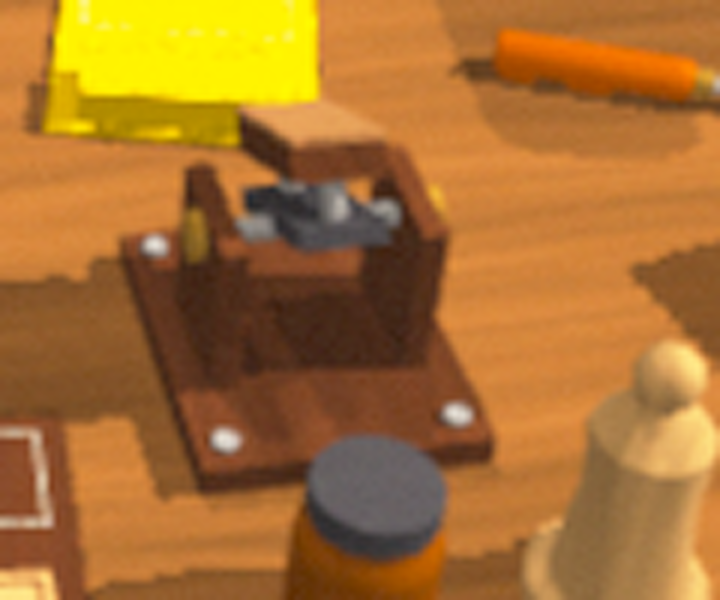

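View pics/w0.png

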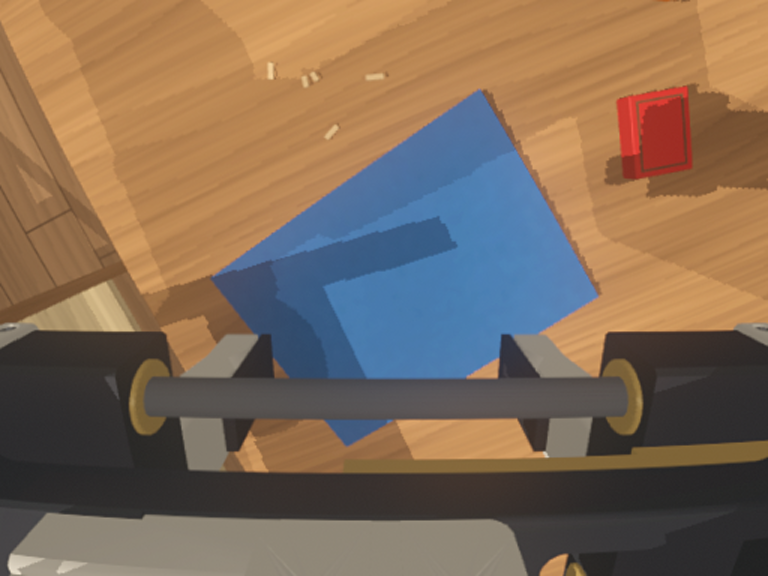

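```bash
python3 - <<'E'
from h import *
go((.5,.27,.30),180)
E
```

```text
shift tool [ 0.2334 -0.0565  0.3577] len 0.431
yaw now [-9.00019663e+01  1.73709950e-03 -1.12619637e+02] turn about tool y rad 1.1760091887271225
shift in frame after turn [-0.2404 -0.0564  0.3531]
```

Call:
servo_tool(
  steps=[
    [[0,-0.0056,0,0,0.1176,0],[0,-0.0056,0,0,0.1176,0],[0,-0.0056,0,0,0.1176,0],[0,-0.0056,0,0,0.1176,0],[0,-0.0056,0,0,0.1176,0],[0,-0.0056,0,0,0.1176,0],[0,-0.0056,0,0,0.1176,0],[0,-0.0056,0,0,0.1176,0],[0,-0.0056,0,0,0.1176,0],[0,-0.0056,0,0,0.1176,0],[-0.024,0,0.0353,0,0,0],[-0.024,0,0.0353,0,0,0],[-0.024,0,0.0353,0,0,0],[-0.024,0,0.0353,0,0,0],[-0.024,0,0.0353,0,0,0],[-0.024,0,0.0353,0,0,0],[-0.024,0,0.0353,0,0,0],[-0.024,0,0.0353,0,0,0],[-0.024,0,0.0353,0,0,0],[-0.024,0,0.0353,0,0,0]],
  ],
  jaw=0,
)

```text
time_s: 4.15
tcp_pos: [0.5003, 0.2685, 0.2999]
eef_rot: [-90.0, 0.0, -180.0]
contact_force: [0.4, 1.0, 0.4]
gripper_width: 0.0876
```

Call:
servo_tool(
  steps=[
    [[0,0,0,0,0,0],[0,0,0,0,0,0]],
  ],
)

```text
time_s: 4.35
tcp_pos: [0.5001, 0.2691, 0.2996]
eef_rot: [-90.0, 0.0, 179.9]
contact_force: [0.5, 0.9, -0.2]
gripper_width: 0.0875
```

```bash
python3 - <<'E'
from h import *
c=cap('wrist'); save(c,'w1'); print(readout.get_state()); print(c['T'].tolist())
E
```

```text
{'time_s': 4.4, 'joints': array([ 4.81024839e+01,  8.63710709e+00, -8.01733174e+00, -6.22134959e-03,
       -7.33285492e+01, -4.81595414e+01]), 'qd': array([ 1.42794111,  0.02645   ,  0.13148972, -0.04086316,  0.07596563,
        0.00368597]), 'joint_torque': array([-1.00351643e+00, -4.22931969e+01,  2.97933269e+01,  7.17463642e+00,
       -5.46662521e-02,  4.17678547e-02]), 'tcp_pos': array([0.49974206, 0.26986483, 0.29964932]), 'eef_rot': array([-9.00166498e+01,  6.90739403e-03,  1.79941157e+02]), 'contact_force': array([-3.80432493e-01,  1.92502480e-01, -1.36073420e-04]), 'moment': array([ 0.1019367 , -0.01687686,  0.03939355]), 'gripper_width': 0.08796938860375868}
[[-0.9999979441267546, 0.0019472263222698005, -0.0005657313098128854, 0.500433171752323], [0.0017185045921440378, 0.9619337223837314, 0.2732774423236319, -0.3087226792455256], [0.0010763290536924474, 0.27327590828799575, -0.961935091087304, 0.37071902377435145], [0.0, 0.0, 0.0, 1.0]]
```

View pics/w1.png

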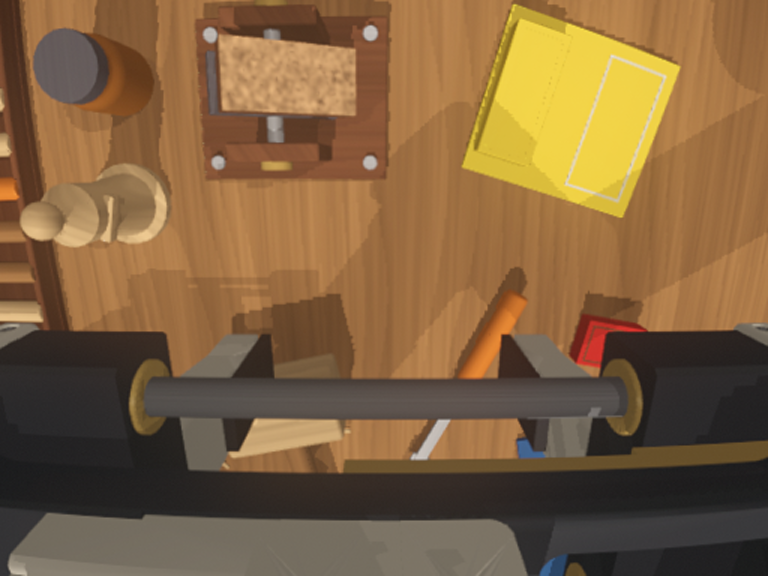

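```bash
python3 - <<'E'
from h import *
c=cap('wrist'); np.save('wT1.npy',c['T']); save(c,'w1b',box=(125,0,265,125),s=5.5)
m=spotter.silhouettes('wrist','pad_face'); print([(q['conf'],q['uv'],q['region'].sum()) for q in m])
E
```

```text
[(0.89, [187.5, 51.3], np.int64(4611))]
```

View pics/w1b.png

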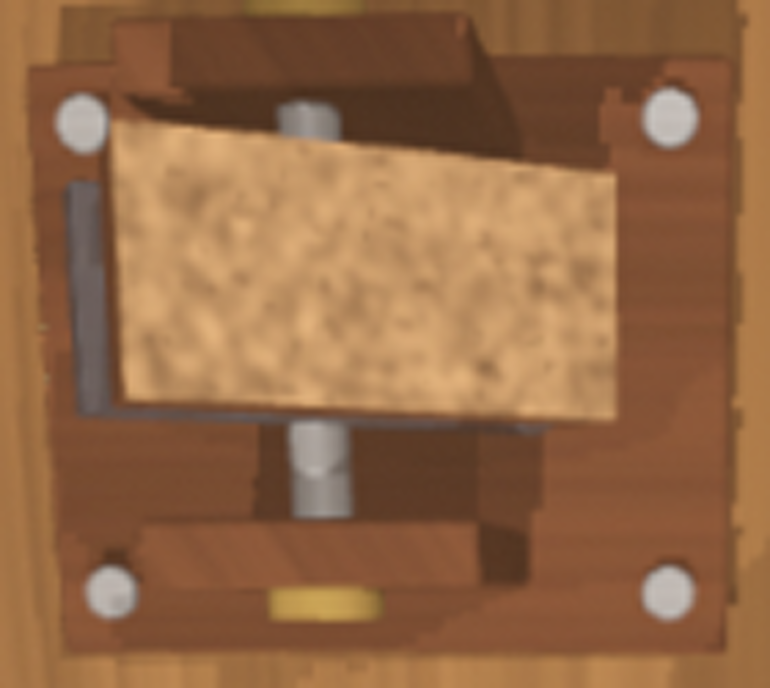

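```bash
cat > pad.py <<'E'
from h import *
from scipy.optimize import least_squares
def padpts(p,extra=0):
    x,y,z,yaw,t=p
    ex=np.array([np.cos(t)*np.cos(yaw),np.cos(t)*np.sin(yaw),np.sin(t)]); ey=np.array([-np.sin(yaw),np.cos(yaw),0])
    return np.array([[x,y,z]+a*.045*ex+b*.022*ey for a,b in((1,-1),(-1,-1),(-1,1),(1,1))])
E
python3 - <<'E'
from pad import *
w=cap('wrist'); w['T']=np.load('wT1.npy')
uw=(np.array([(112,120),(614,174),(617,419),(126,402)])+.5)/5.5-.5+[125,0]
t=cap('top'); ut=(np.array([(119,226),(114,340),(58,338),(62,224)])+.5)/4-.5+[190,95]
for use in ('w','wt'):
    f=lambda p: np.concatenate([(proj(w,padpts(p))-uw).ravel(),.6*(proj(t,padpts(p))-ut).ravel()*(use=='wt')])
    o=least_squares(f,[.56,.14,.13,0,.4],x_scale=[.01,.01,.01,.1,.1]); print(use,o.x[:3].round(4),np.degrees(o.x[3:]).round(2),np.abs(o.fun).max().round(2)); 
    J=o.jac; C=np.linalg.inv(J.T@J)*.5**2; print(np.sqrt(np.diag(C)))
    print(o.fun.round(1))
ub=(np.array([(30,68),(728,57),(724,652),(64,652)])+.5)/5.5-.5+[125,0]
P=onz(w,ub,.018); print(P.round(3),P.mean(0))
d=P[0]+P[3]-P[1]-P[2]; print(np.degrees(np.arctan2(d[1],d[0])),np.linalg.norm(P[0]-P[1]),np.linalg.norm(P[1]-P[2]))
ub=(np.array([(82,123),(668,118),(668,592),(111,591)])+.5)/5.5-.5+[125,0]
P=onz(w,ub,.02);d=P[0]+P[3]-P[1]-P[2]; print(np.degrees(np.arctan2(d[1],d[0])),P.mean(0))
E
```

```text
w [0.561  0.1424 0.1331] [-0.17 28.34] 0.33
[0.00069212 0.00050536 0.00245694 0.00673905 0.02864837]
[-0.3  0.1  0.1  0.  -0.   0.2  0.3 -0.2 -0.  -0.  -0.  -0.  -0.  -0.
 -0.  -0. ]
wt [0.5617 0.1419 0.1305] [-0.49 26.67] 0.65
[0.00060467 0.0004264  0.00206575 0.00634903 0.02731631]
[-0.1  0.4  0.2  0.  -0.1  0.   0.2 -0.6 -0.6 -0.1  0.  -0.3  0.1 -0.2
 -0.6 -0.1]
[[0.667 0.072 0.018]
 [0.5   0.073 0.018]
 [0.501 0.212 0.018]
 [0.67  0.21  0.018]] [0.58476466 0.1417483  0.018     ]
-0.4738852446041062 0.16696790827144894 0.13857139636237503
-0.7139467063905941 [0.58500975 0.14121557 0.02      ]
```

Call:
servo_tool(
  steps=[
    [[0,0,0.0367,0,0,0],[0,0,0.0367,0,0,0],[0,0,0.0367,0,0,0],[0,0,0.0367,0,0,0],[0,0,0.0367,0,0,0],[0,0,0.0367,0,0,0],[0,0,0,0,0,0],[0,0,0,0,0,0],[0,0,0,0,0,0]],
  ],
)

```text
time_s: 5.5
tcp_pos: [0.4997, 0.0508, 0.2996]
eef_rot: [-90.0, 0.0, -179.9]
contact_force: [0.6, 0.6, 0.4]
gripper_width: 0.0875
```

```bash
python3 - <<'E'
from h import *
print(readout.get_state()['tcp_pos'])
c=cap('wrist'); np.save('wT2.npy',c['T']); cv2.imwrite('w2raw.png',c['img']); save(c,'w2'); save(c,'w2a',box=(0,0,230,170),s=3.4); 
dims=dict(short=.066,middle=.09,long=.116)
for n,x0 in (('short',(.4567,-.0361,np.radians(-12))),('long',(.4409,-.1565,np.radians(-10))),('middle',(.4749,-.3331,np.radians(-18.5)))):
    uv=proj(c,[(x0[0],x0[1],.011)])[0]; print(n,uv)
    for nm in ('short_mid','long_mid','middle_mid'):
        m=sil('wrist',nm,uv,25)
        if m is not None:
            o=fitbox([c],[m],dims[n],.05,.022,.011,x0); print(nm,m.sum(),o.x[:2].round(4),np.degrees(o.x[2]).round(1),round(o.fun,3))
E
```

```text
[0.49969393 0.05076676 0.29960571]
short [288.47004577  97.04185534]
short_mid 1823.0 [ 0.4577 -0.036 ] -12.3 0.04
long [302.45026906   3.52566878]
long_mid 2268.0 [ 0.4425 -0.1584] -10.4 0.028
middle [ 277.50266767 -137.62244953]
```

View pics/w2.png

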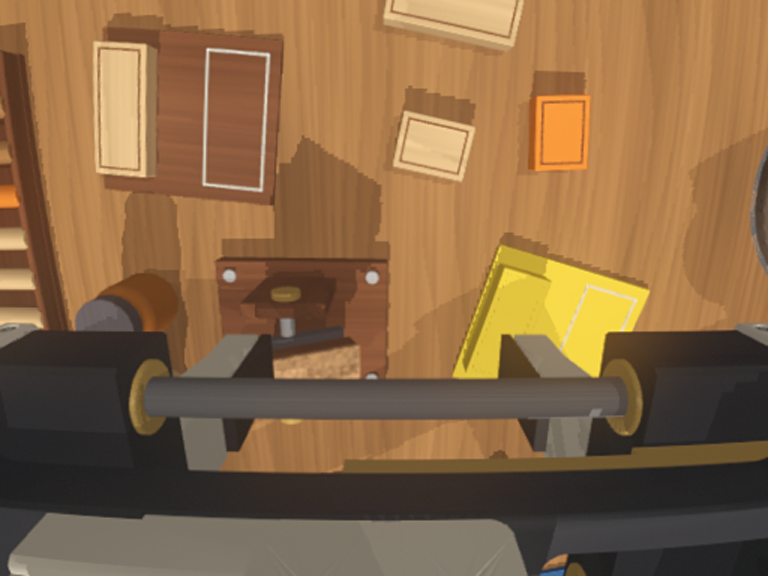

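View pics/w2a.png

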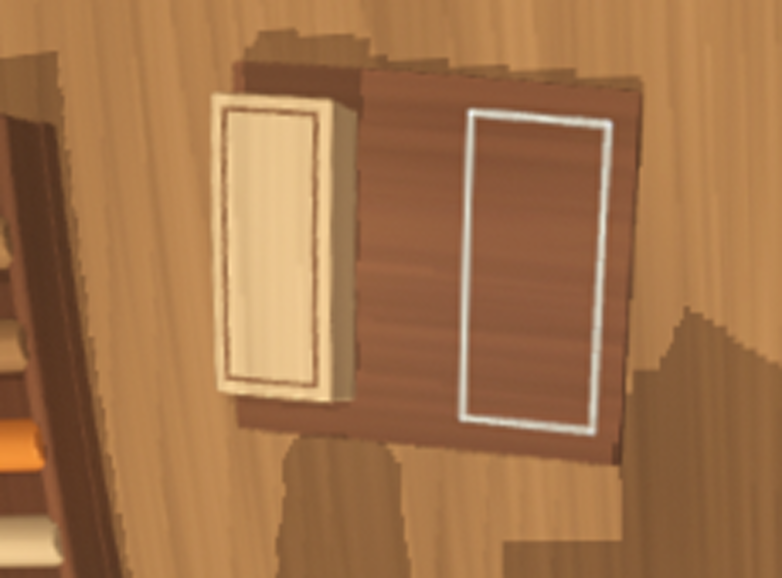

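```bash
python3 - <<'E'
from h import *
c=cap('wrist')
P=onz(c,(np.array([(471,112),(610,124),(594,432),(462,418)])+.5)/3.4-.5,.006); y=P[2]+P[3]-P[0]-P[1]; x=P[0]+P[3]-P[1]-P[2]
print(P.mean(0),np.degrees(np.arctan2(y[1],y[0]))-90,np.degrees(np.arctan2(x[1],x[0])),np.linalg.norm(x)/2,np.linalg.norm(y)/2)
go((.4577,-.036,.02),-102.3)
E
```

```text
[ 0.64119263 -0.06036312  0.006     ] -6.4310480200544475 -6.401308531711487 0.056954210519539576 0.12262464793199566
shift tool [0.042  0.2796 0.0859] len 0.295
yaw now [-8.99974430e+01  9.55166105e-05 -1.79990300e+02] turn about tool y rad -1.355951530778108
shift in frame after turn [ 0.0929  0.2796 -0.0227]
```

Call:
servo_tool(
  steps=[
    [[0,0.008,0,0,-0.113,0],[0,0.008,0,0,-0.113,0],[0,0.008,0,0,-0.113,0],[0,0.008,0,0,-0.113,0],[0,0.008,0,0,-0.113,0],[0,0.008,0,0,-0.113,0],[0,0.008,0,0,-0.113,0],[0,0.008,0,0,-0.113,0],[0,0.008,0,0,-0.113,0],[0,0.008,0,0,-0.113,0],[0,0.008,0,0,-0.113,0],[0,0.008,0,0,-0.113,0],[0.031,0,-0.0076,0,0,0],[0.031,0,-0.0076,0,0,0],[0.031,0,-0.0076,0,0,0],[0,0.03,0,0,0,0],[0,0.03,0,0,0,0],[0,0.03,0,0,0,0],[0,0.03,0,0,0,0],[0,0,0,0,0,0]],
  ],
)

```text
time_s: 8.05
tcp_pos: [0.455, -0.037, 0.0806]
eef_rot: [-90.3, -0.2, -102.4]
contact_force: [0.3, -0.1, 0.2]
gripper_width: 0.088
```

```bash
python3 - <<'E'
from h import *
c=cap('wrist'); save(c,'w3',box=(100,150,412,384),s=2.4); go((.4577,-.036,.02),-102.3)
E
```

```text
shift tool [-0.001   0.0626  0.0013] len 0.063
yaw now [ -90.19317939   -0.12870829 -102.31252177] turn about tool y rad -0.0002185461819134981
shift in frame after turn [-0.0009  0.0626  0.0011]
```

View pics/w3.png

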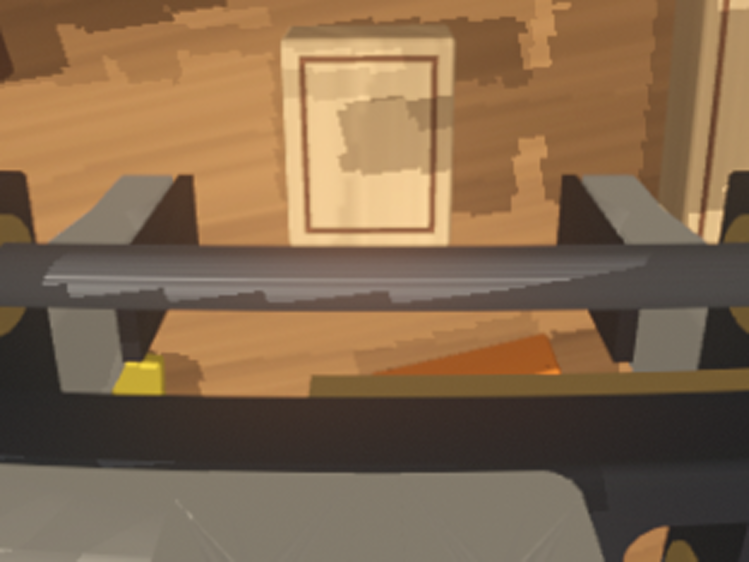

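Call:
servo_tool(
  steps=[
    [[0,0.02,0,0,0,0],[0,0.02,0,0,0,0],[0,0.015,0,0,0,0],[0,0.006,0,0,0,0],[0,0,0,0,0,0],[0,0,0,0,0,0]],
  ],
)

```text
time_s: 8.7
tcp_pos: [0.4585, -0.0359, 0.0237]
eef_rot: [-89.9, 0.0, -102.3]
contact_force: [0.2, -0.7, 0.1]
gripper_width: 0.0877
```

Call:
servo_tool(
  steps=[
    [[0,0,0,0,0,0],[0,0,0,0,0,0],[0,0,0,0,0,0],[0,0,0,0,0,0],[0,0,0,0,0,0],[0,0,0,0,0,0],[0,0,0,0,0,0],[0,0,0,0,0,0]],
  ],
  jaw=255,
  grip_force=30,
)

```text
time_s: 9.5
tcp_pos: [0.4575, -0.0361, 0.0226]
eef_rot: [-90.0, -0.0, -102.3]
contact_force: [-0.2, 0.5, 2.7]
gripper_width: 0.0495
```

Call:
servo_tool(
  steps=[
    [[0,-0.03,0,0,0,0],[0,-0.03,0,0,0,0],[0,-0.03,0,0,0,0],[0,-0.0073,0,0,0.1177,0],[0,-0.0073,0,0,0.1177,0],[0,-0.0073,0,0,0.1177,0],[0,-0.0073,0,0,0.1177,0],[0,-0.0073,0,0,0.1177,0],[0,-0.0073,0,0,0.1177,0],[0,-0.0073,0,0,0.1177,0],[0,-0.0073,0,0,0.1177,0],[0,-0.0073,0,0,0.1177,0],[0,-0.0073,0,0,0.1177,0],[0,-0.0073,0,0,0.1177,0],[0,-0.0073,0,0,0.1177,0],[-0.037,0,0.0215,0,0,0],[-0.037,0,0.0215,0,0,0],[-0.037,0,0.0215,0,0,0],[-0.037,0,0.0215,0,0,0],[0,0,0,0,0,0]],
  ],
)

```text
time_s: 11.5
tcp_pos: [0.6034, -0.1328, 0.1981]
eef_rot: [-89.9, -0.1, 176.6]
contact_force: [-1.7, 0.3, -0.2]
gripper_width: 0.0498
```

```bash
python3 - <<'E'
from h import *
c=cap('wrist'); save(c,'w4'); s=readout.get_state(); print(s['tcp_pos'],s['eef_rot'],s['gripper_width']); np.save('wT4.npy',c['T']); cv2.imwrite('w4raw.png',c['img'])
save(c,'w4a',box=(60,0,230,140),s=4.5); c=cap('top'); save(c,'t4',box=(190,95,390,255),s=4)
E
```

```text
[ 0.60140513 -0.13176725  0.19818081] [-8.99778160e+01 -1.53161387e-01  1.76630651e+02] 0.04944135039811405
```

View pics/w4.png

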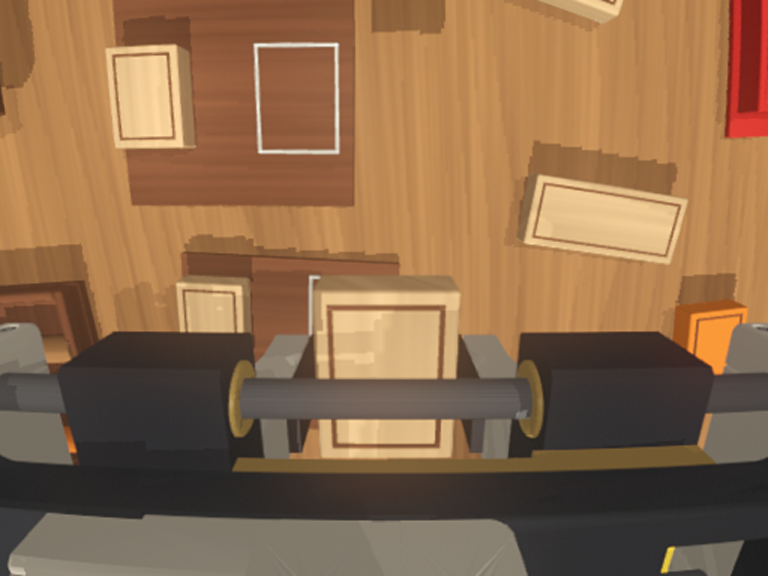

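View pics/w4a.png

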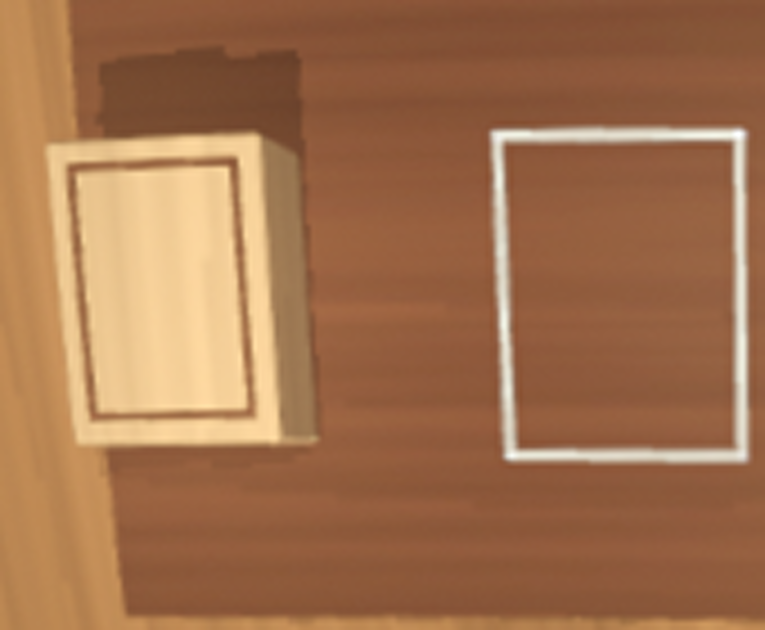

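```bash
python3 - <<'E'
from h import *
c=cap('wrist'); c['T']=np.load('wT4.npy')
P=onz(c,(np.array([(493,133),(743,133),(742,459),(509,457)])+.5)/4.5-.5+[60,0],.006); y=P[2]+P[3]-P[0]-P[1]; x=P[0]+P[3]-P[1]-P[2]
yaw=np.degrees(np.arctan2(y[1],y[0]))-90
print(P.mean(0),yaw,np.degrees(np.arctan2(x[1],x[0])),np.linalg.norm(x)/2,np.linalg.norm(y)/2)
go((P.mean(0)[0],P.mean(0)[1],.0295),180+yaw)
E
```

```text
[ 0.65964493 -0.25278821  0.006     ] -4.184510763235153 -4.337147283534877 0.0571804503619134 0.07322503216432019
shift tool [-0.067   0.1695  0.1186] len 0.217
yaw now [-9.00028201e+01 -1.10974554e-01  1.76717701e+02] turn about tool y rad 0.015746562569010424
shift in frame after turn [-0.0686  0.1696  0.1176]
```

Call:
servo_tool(
  steps=[
    [[0,0,0,0,0.016,0],[-0.0172,0,0.0294,0,0,0],[-0.0172,0,0.0294,0,0,0],[-0.0172,0,0.0294,0,0,0],[-0.017,0,0.0294,0,0,0],[0,0.03,0,0,0,0],[0,0.03,0,0,0,0],[0,0.03,0,0,0,0],[0,0.03,0,0,0,0],[0,0.03,0,0,0,0],[0,0.01,0,0,0,0],[0,0,0,0,0,0],[0,0,0,0,0,0],[0,0,0,0,0,0]],
  ],
)

```text
time_s: 13.05
tcp_pos: [0.6616, -0.2527, 0.0424]
eef_rot: [-90.0, 0.2, 175.9]
contact_force: [0.9, -0.2, 0.4]
gripper_width: 0.05
```

```bash
python3 - <<'E'
from h import *
go((.6596,-.2528,.0295),175.8); s=readout.get_state(); print(s['tcp_pos'],s['contact_force'])
E
```

```text
shift tool [0.0021 0.0129 0.0003] len 0.013
yaw now [-89.97644972   0.18437905 175.87763388] turn about tool y rad 0.0013549668373942921
shift in frame after turn [0.002  0.0129 0.0003]
[ 0.66162551 -0.25265682  0.04243947] [ 0.90759837 -0.21717633  0.38660199]
```

Call:
servo_tool(
  steps=[
    [[0.001,0.006,0,0,0,0],[0.001,0.006,0,0,0,0],[0,0,0,0,0,0],[0,0,0,0,0,0]],
  ],
)

```text
time_s: 13.45
tcp_pos: [0.6586, -0.2526, 0.0284]
eef_rot: [-90.0, 0.0, 175.9]
contact_force: [0.2, -0.0, 1.6]
gripper_width: 0.0496
```

Call:
servo_tool(
  steps=[
    [[0,0,0,0,0,0],[0,0,0,0,0,0],[0,0,0,0,0,0],[0,0,0,0,0,0],[0,-0.02,0,0,0,0],[0,-0.03,0,0,0,0],[0,-0.03,0,0,0,0],[0,-0.03,0,0,0,0],[0,-0.03,0,0,0,0],[0,0,0,0,0,0]],
  ],
  jaw=75,
)

```text
time_s: 14.45
tcp_pos: [0.6608, -0.2532, 0.1737]
eef_rot: [-89.9, 0.5, 175.9]
contact_force: [0.2, -0.3, -0.5]
gripper_width: 0.0617
```

```bash
python3 - <<'E'
from h import *
c=cap('wrist'); save(c,'w5'); t=cap('top'); save(t,'t5',box=(190,95,390,255),s=4); go((.4425,-.1584,.0225),-100.4)
E
```

```text
shift tool [ 0.2226  0.1462 -0.0781] len 0.278
yaw now [-9.00101888e+01  1.06689250e-01  1.75843010e+02] turn about tool y rad -1.461835250799442
shift in frame after turn [-0.0535  0.1466 -0.2296]
```

View pics/w5.png

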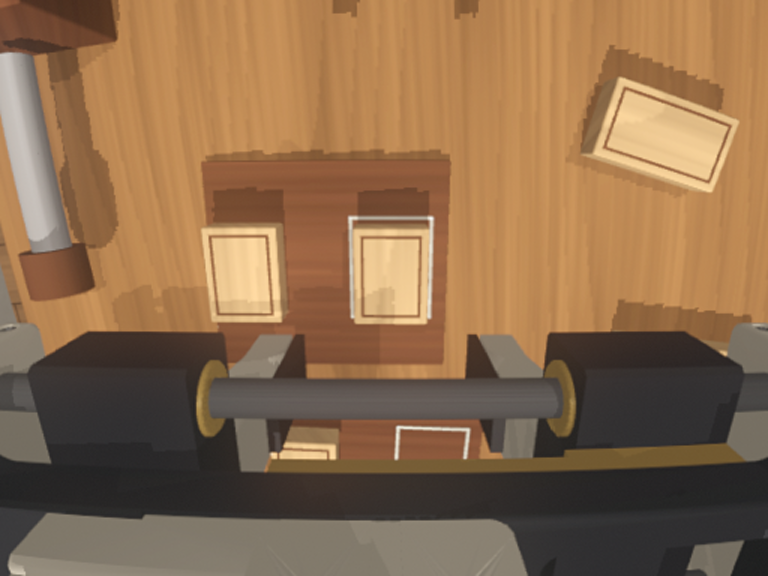

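View pics/t5.png

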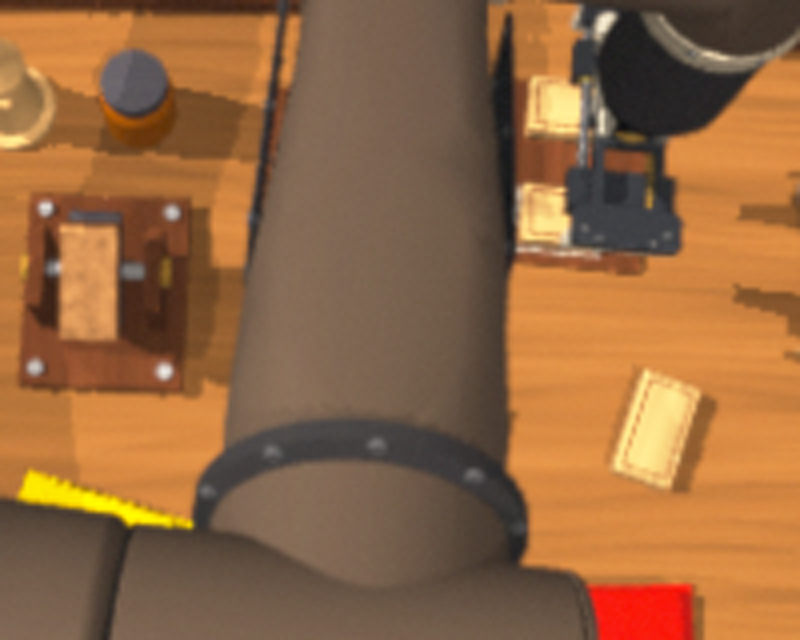

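```bash
python3 - <<'E'
from h import *
c=cap('wrist')
for n,L,z,x0,names in (('short',.066,.017,(.6596,-.2528,np.radians(86)),('short_mid','middle_mid','long_mid')),('middle',.09,.011,(.4749,-.3331,np.radians(-18.5)),('middle_mid','short_mid','long_mid'))):
    uv=proj(c,[(x0[0],x0[1],z)])[0]
    for nm in names:
        m=sil('wrist',nm,uv,20)
        if m is not None:
            o=fitbox([c],[m],L,.05,.022,z,x0); print(n,nm,m.sum(),o.x[:2].round(4),np.degrees(o.x[2]).round(1),round(o.fun,3))
E
```

```text
short short_mid 3462.0 [ 0.6598 -0.2517] 85.8 0.031
middle middle_mid 5277.0 [ 0.4736 -0.3322] -18.9 0.037
```

Call:
servo_tool(
  steps=[
    [[0,0,0,0,-0.1125,0],[0,0,0,0,-0.1125,0],[0,0,0,0,-0.1125,0],[0,0,0,0,-0.1125,0],[0,0,0,0,-0.1125,0],[0,0,0,0,-0.1125,0],[0,0,0,0,-0.1125,0],[0,0,0,0,-0.1125,0],[0,0,0,0,-0.1125,0],[0,0,0,0,-0.1125,0],[0,0,0,0,-0.1125,0],[0,0,0,0,-0.1125,0],[0,0,0,0,-0.1125,0],[-0.0089,0,-0.0383,0,0,0],[-0.0089,0,-0.0383,0,0,0],[-0.0089,0,-0.0383,0,0,0],[-0.0089,0,-0.0383,0,0,0],[-0.0089,0,-0.0383,0,0,0],[-0.0089,0,-0.0383,0,0,0],[0,0.02,0,0,0,0]],
  ],
  jaw=0,
)

```text
time_s: 16.9
tcp_pos: [0.4395, -0.1577, 0.1503]
eef_rot: [-89.8, 0.1, -100.3]
contact_force: [2.2, -0.1, 0.8]
gripper_width: 0.0876
```

Call:
servo_tool(
  steps=[
    [[0,0.03,0,0,0,0],[0,0.03,0,0,0,0],[0,0,0,0,0,0],[0,0,0,0,0,0]],
  ],
)

```text
time_s: 17.3
tcp_pos: [0.4419, -0.1588, 0.0884]
eef_rot: [-90.1, -0.0, -100.3]
contact_force: [0.7, -0.3, 0.4]
gripper_width: 0.0878
```

```bash
python3 - <<'E'
from h import *
c=cap('wrist'); save(c,'w6',box=(100,150,412,384),s=2.4); go((.4425,-.1584,.0225),-100.4)
E
```

```text
shift tool [-0.0003  0.0666 -0.0002] len 0.067
yaw now [-8.99658748e+01 -1.62054915e-02 -1.00326563e+02] turn about tool y rad 0.0012817247794331748
shift in frame after turn [-0.0003  0.0666 -0.0002]
```

View pics/w6.png

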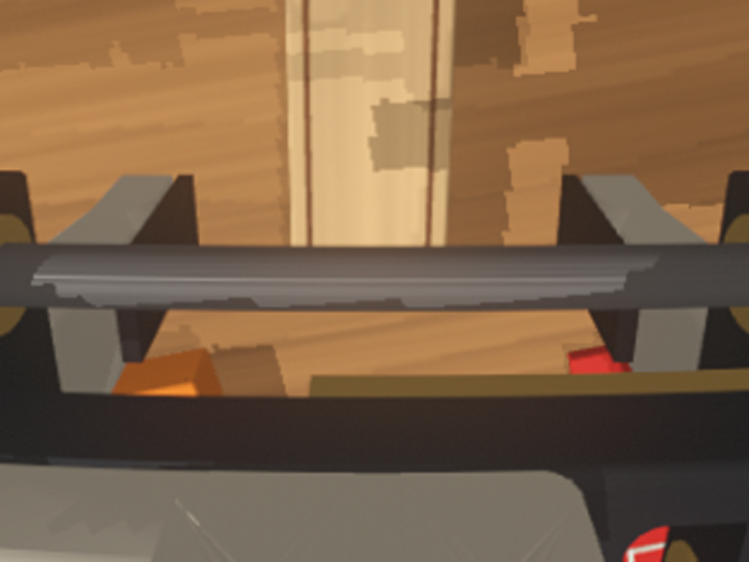

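Call:
servo_tool(
  steps=[
    [[0,0.02,0,0,0,0],[0,0.02,0,0,0,0],[0,0.015,0,0,0,0],[0,0.01,0,0,0,0],[0,0,0,0,0,0],[0,0,0,0,0,0]],
  ],
)

```text
time_s: 17.95
tcp_pos: [0.4426, -0.1587, 0.024]
eef_rot: [-89.9, 0.0, -100.3]
contact_force: [-0.1, 0.9, -0.6]
gripper_width: 0.0879
```

Call:
servo_tool(
  steps=[
    [[0,0,0,0,0,0],[0,0,0,0,0,0],[0,0,0,0,0,0],[0,0,0,0,0,0],[0,0,0,0,0,0],[0,0,0,0,0,0],[0,0,0,0,0,0]],
  ],
  jaw=255,
  grip_force=35,
)

```text
time_s: 18.65
tcp_pos: [0.442, -0.1586, 0.0233]
eef_rot: [-90.0, -0.0, -100.3]
contact_force: [-0.7, -0.7, 2.6]
gripper_width: 0.0501
```

Call:
servo_tool(
  steps=[
    [[0,-0.03,0,0,0,0],[0,-0.035,0,0,0,0],[0,-0.005,0,0,0.1155,0],[0,-0.005,0,0,0.1155,0],[0,-0.005,0,0,0.1155,0],[0,-0.005,0,0,0.1155,0],[0,-0.005,0,0,0.1155,0],[0,-0.005,0,0,0.1155,0],[0,-0.005,0,0,0.1155,0],[0,-0.005,0,0,0.1155,0],[0,-0.005,0,0,0.1155,0],[0,-0.005,0,0,0.1155,0],[0,-0.005,0,0,0.1155,0],[0,-0.005,0,0,0.1155,0],[0,-0.005,0,0,0.1155,0],[-0.0374,0,-0.0239,0,0,0],[-0.0374,0,-0.0239,0,0,0],[-0.0374,0,-0.0239,0,0,0],[-0.0374,0,-0.0239,0,0,0],[-0.0374,0,-0.0239,0,0,0]],
  ],
)

```text
time_s: 20.65
tcp_pos: [0.6422, -0.0598, 0.1527]
eef_rot: [-90.0, -0.0, 173.6]
contact_force: [1.0, -0.6, -0.2]
gripper_width: 0.0497
```

Call:
servo_tool(
  steps=[
    [[0,0.03,0,0,0,0],[0,0.03,0,0,0,0],[0,0,0,0,0,0],[0,0,0,0,0,0]],
  ],
)

```text
time_s: 21.05
tcp_pos: [0.6407, -0.0609, 0.093]
eef_rot: [-89.9, -0.1, 173.6]
contact_force: [0.7, 0.1, 0.0]
gripper_width: 0.0499
```

```bash
python3 - <<'E'
from h import *
c=cap('wrist'); save(c,'w7'); go((.6412,-.0604,.030),173.7); print(readout.get_state()['tcp_pos'])
E
```

```text
shift tool [ 0.0005  0.0643 -0.0005] len 0.064
yaw now [-8.99801441e+01  4.88292634e-02  1.73634958e+02] turn about tool y rad -0.0011351972974257985
shift in frame after turn [ 0.0004  0.0643 -0.0004]
[ 0.64156399 -0.06088049  0.09427318]
```

View pics/w7.png

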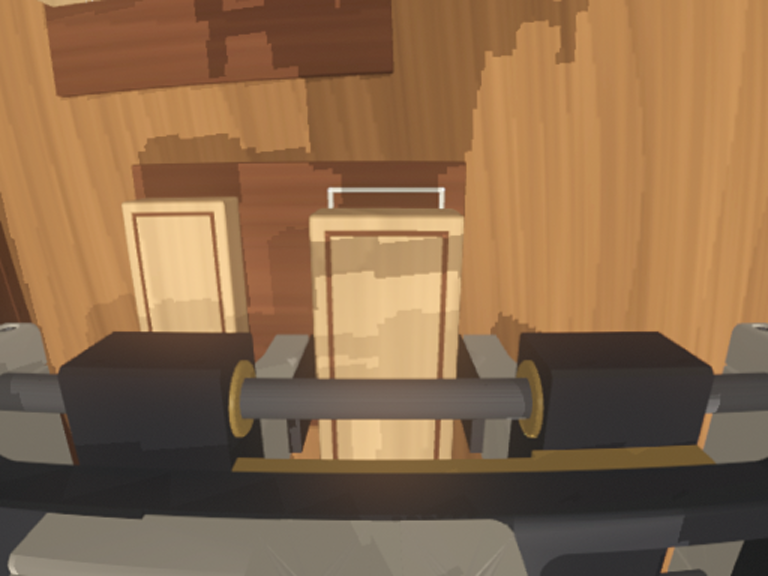

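Well aligned with the outline, so I'm lowering it.

Call:
servo_tool(
  steps=[
    [[0,0.02,0,0,0,0],[0,0.02,0,0,0,0],[0,0.015,0,0,0,0],[0,0.005,0,0,0,0],[0,0,0,0,0,0],[0,0,0,0,0,0],[0,0,0,0,0,0]],
  ],
)

```text
time_s: 21.8
tcp_pos: [0.6418, -0.0606, 0.0343]
eef_rot: [-90.0, 0.1, 173.6]
contact_force: [-0.1, 0.5, -1.9]
gripper_width: 0.0495
```

Call:
servo_tool(
  steps=[
    [[0,0.003,0,0,0,0],[0,0.003,0,0,0,0],[0,0,0,0,0,0],[0,0,0,0,0,0]],
  ],
)

```text
time_s: 22.2
tcp_pos: [0.6416, -0.0606, 0.0292]
eef_rot: [-90.0, 0.1, 173.7]
contact_force: [-4.0, 2.1, 14.3]
gripper_width: 0.0497
```

Call:
servo_tool(
  steps=[
    [[0,-0.001,0,0,0,0],[0,-0.001,0,0,0,0],[0,0,0,0,0,0],[0,0,0,0,0,0],[0,-0.02,0,0,0,0],[0,-0.03,0,0,0,0],[0,-0.035,0,0,0,0],[0,-0.035,0,0,0,0],[0,-0.035,0,0,0,0],[0,0,0,0,0,0]],
  ],
  jaw=75,
)

```text
time_s: 23.2
tcp_pos: [0.6438, -0.0607, 0.1898]
eef_rot: [-90.1, 0.5, 173.7]
contact_force: [0.4, -0.0, 0.9]
gripper_width: 0.0621
```

```bash
python3 - <<'E'
from h import *
c=cap('wrist'); save(c,'w8'); 
for n,L,z,x0,names in (('long',.116,.017,(.6412,-.0604,np.radians(83.6)),('long_mid','middle_mid','short_mid')),):
    uv=proj(c,[(x0[0],x0[1],z)])[0]
    for nm in names:
        m=sil('wrist',nm,uv,40)
        if m is not None:
            o=fitbox([c],[m],L,.05,.022,z,x0); print(n,nm,m.sum(),o.x[:2].round(4),np.degrees(o.x[2]).round(1),round(o.fun,3))
go((.4736,-.3322,.0225),-108.9)
im=cv2.imread('pics/sc1.png')[80:200,210:420]; cv2.imwrite('pics/sc1z.png',cv2.resize(im,None,fx=3.8,fy=3.8,interpolation=cv2.INTER_CUBIC))
E
```

```text
long long_mid 5075.0 [ 0.643  -0.0596] 83.4 0.031
shift tool [0.1351 0.1607 0.2884] len 0.357
yaw now [-8.99926464e+01 -1.04721509e-01  1.73602786e+02] turn about tool y rad -1.3525815378383486
shift in frame after turn [ 0.3109  0.1605 -0.0697]
```

View pics/w8.png

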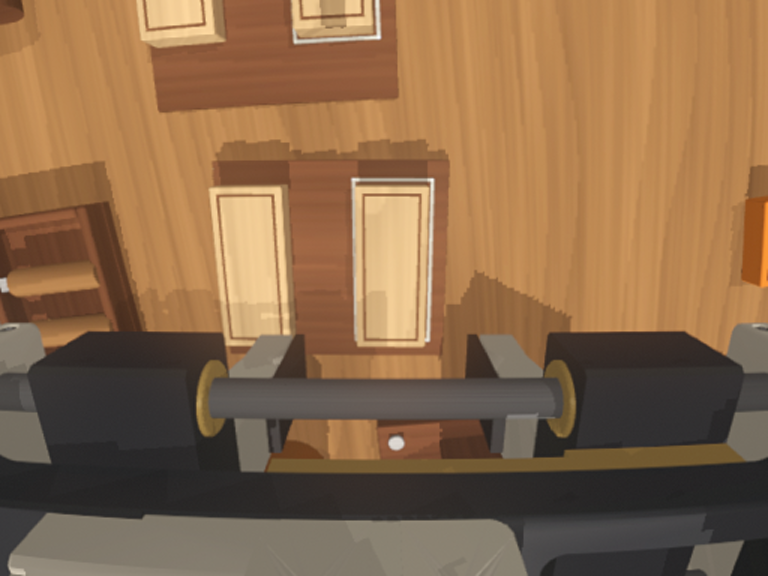

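View pics/sc1z.png

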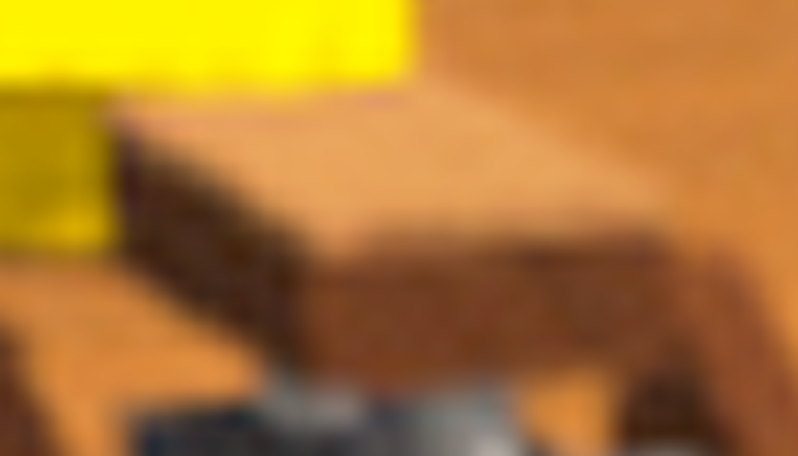

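```bash
cat > fitpad.py <<'E'
from pad import *
w=cap('wrist'); w['T']=np.load('wT1.npy')
uw=(np.array([(112,120),(614,174),(617,419),(126,402)])+.5)/5.5-.5+[125,0]
t=cap('top'); ut=(np.array([(119,226),(114,340),(58,338),(62,224)])+.5)/4-.5+[190,95]
s=cap('scene'); z=np.array([(305,252),(110,100),(425,82),(672,222)])
us=((z+.5)/3.8-.5+[210,80]+.5)/6-.5+[270,180]
for ww in ((1,.6,0),(1,.6,.7),(1,0,.7),(0.3,.6,.7)):
    def f(p): return np.concatenate([ww[0]*(proj(w,padpts(p[:5]))-uw).ravel(),ww[1]*(proj(t,padpts(p[:5]))-ut-p[5:7]).ravel(),ww[2]*(proj(s,padpts(p[:5]))-us-p[7:9]).ravel(),.6*p[5:]])
    o=least_squares(f,[.56,.14,.13,0,.4,0,0,0,0],x_scale=[.01,.01,.01,.1,.1,1,1,1,1]); print(ww,o.x[:3].round(4),np.degrees(o.x[3:5]).round(2),o.x[5:].round(2)); print(o.fun.round(1))
E
python3 fitpad.py
```

```text
(1, 0.6, 0) [0.5614 0.1422 0.1317] [-0.4  27.32] [-0.5  -0.23  0.    0.  ]
[-0.3  0.2  0.2  0.1 -0.1  0.1  0.2 -0.4 -0.4  0.   0.3 -0.1  0.3 -0.1
 -0.4  0.1  0.  -0.  -0.  -0.   0.  -0.   0.  -0.  -0.3 -0.1  0.   0. ]
(1, 0.6, 0.7) [0.5621 0.1417 0.1292] [-0.67 25.52] [-0.3  -0.23  0.13 -0.5 ]
[-0.1  0.6  0.3  0.1 -0.2 -0.   0.  -0.7 -0.4 -0.   0.2 -0.1  0.3 -0.1
 -0.3  0.   0.1 -0.1 -0.3  0.2  0.3 -0.2 -0.  -0.2 -0.2 -0.1  0.1 -0.3]
(1, 0, 0.7) [0.5621 0.1417 0.1294] [-0.58 25.73] [-0.   -0.    0.14 -0.57]
[-0.2  0.6  0.2  0.  -0.2 -0.   0.1 -0.6 -0.  -0.   0.  -0.   0.  -0.
 -0.  -0.   0.1 -0.1 -0.3  0.3  0.3 -0.2  0.  -0.3 -0.  -0.   0.1 -0.3]
(0.3, 0.6, 0.7) [0.5624 0.1414 0.1278] [-1.05 24.94] [-0.18 -0.21  0.03 -0.08]
[ 0.1  0.2  0.1  0.1 -0.1  0.   0.  -0.3 -0.3  0.   0.2 -0.1  0.2 -0.1
 -0.2 -0.  -0.   0.1 -0.3  0.1  0.4 -0.2 -0.1 -0.  -0.1 -0.1  0.  -0. ]
```

Call:
servo_tool(
  steps=[
    [[0,0,0,0,-0.1127,0],[0,0,0,0,-0.1127,0],[0,0,0,0,-0.1127,0],[0,0,0,0,-0.1127,0],[0,0,0,0,-0.1127,0],[0,0,0,0,-0.1127,0],[0,0,0,0,-0.1127,0],[0,0,0,0,-0.1127,0],[0,0,0,0,-0.1127,0],[0,0,0,0,-0.1127,0],[0,0,0,0,-0.1127,0],[0,0,0,0,-0.1127,0],[0.0389,0,-0.0087,0,0,0],[0.0389,0,-0.0087,0,0,0],[0.0389,0,-0.0087,0,0,0],[0.0389,0,-0.0087,0,0,0],[0.0389,0,-0.0087,0,0,0],[0.0389,0,-0.0087,0,0,0],[0.0389,0,-0.0087,0,0,0],[0.0389,0,-0.0087,0,0,0]],
  ],
  jaw=0,
)

```text
time_s: 25.55
tcp_pos: [0.4732, -0.3337, 0.1835]
eef_rot: [-90.1, -0.0, -108.9]
contact_force: [1.1, -0.4, 0.5]
gripper_width: 0.0875
```

Call:
servo_tool(
  steps=[
    [[0,0.03,0,0,0,0],[0,0.03,0,0,0,0],[0,0.03,0,0,0,0],[0,0,0,0,0,0],[0,0,0,0,0,0]],
  ],
)

```text
time_s: 26.05
tcp_pos: [0.4742, -0.3326, 0.0939]
eef_rot: [-90.1, -0.0, -108.9]
contact_force: [0.5, 0.3, 0.9]
gripper_width: 0.088
```

```bash
python3 - <<'E'
from h import *
c=cap('wrist'); save(c,'w9',box=(100,150,412,384),s=2.4); go((.4736,-.3322,.0225),-108.9)
s=cap('scene'); save(s,'sc2',box=(270,180,390,280),s=6)
E
```

```text
shift tool [-0.0002  0.0725 -0.0016] len 0.073
yaw now [-8.99758375e+01 -2.97958640e-02 -1.08858701e+02] turn about tool y rad 0.0007208019306468171
shift in frame after turn [-0.0002  0.0725 -0.0016]
```

View pics/w9.png

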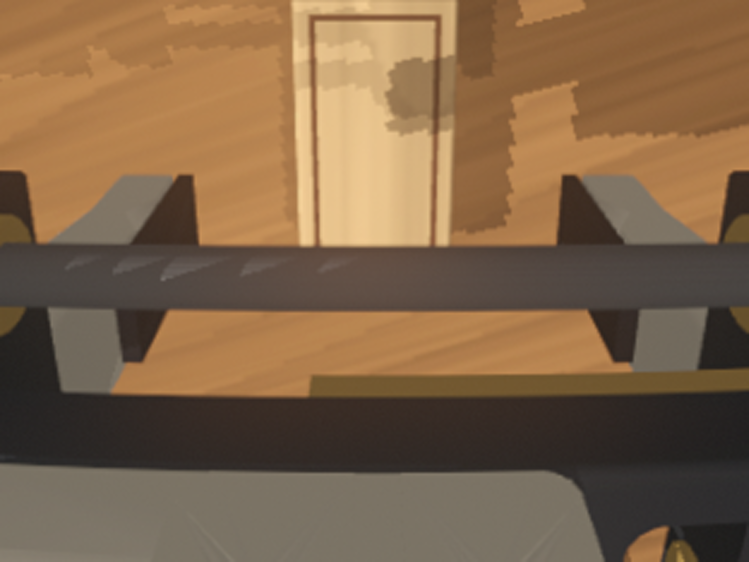

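Call:
servo_tool(
  steps=[
    [[0,0.02,-0.0008,0,0,0],[0,0.02,0,0,0,0],[0,0.018,0,0,0,0],[0,0.012,0,0,0,0],[0,0,0,0,0,0],[0,0,0,0,0,0]],
  ],
)

```text
time_s: 26.75
tcp_pos: [0.4743, -0.3325, 0.0251]
eef_rot: [-89.9, -0.0, -108.9]
contact_force: [-0.2, 0.5, 1.7]
gripper_width: 0.0877
```

Call:
servo_tool(
  steps=[
    [[0,0,0,0,0,0],[0,0,0,0,0,0],[0,0,0,0,0,0],[0,0,0,0,0,0],[0,0,0,0,0,0],[0,0,0,0,0,0],[0,0,0,0,0,0]],
  ],
  jaw=255,
  grip_force=40,
)

```text
time_s: 27.45
tcp_pos: [0.4736, -0.3323, 0.0242]
eef_rot: [-90.0, -0.0, -108.9]
contact_force: [-0.8, -0.2, 2.0]
gripper_width: 0.0497
```

```bash
python3 - <<'E'
from h import *
s=readout.get_state(); print(s['tcp_pos'],s['eef_rot'],s['joints'])
E
```

```text
[ 0.47363559 -0.33231858  0.02424225] [-8.99998817e+01 -2.66702362e-03 -1.08895050e+02] [-1.56934430e+01  2.48651556e+01 -2.59530418e+01  4.22528636e-03
 -3.91818336e+01  8.67951177e+01]
```

Call:
servo_tool(
  steps=[
    [[0,-0.03,0,0,0,0],[0,-0.039,0,0,0,0],[0,-0.039,0,0,0,0],[0,-0.039,0,0,-0.107,0],[0,-0.039,0,0,-0.107,0],[0,-0.04,0,0,-0.107,0],[-0.0395,0,0.0018,0,0,0],[-0.0395,0,0.0018,0,0,0],[-0.0395,0,0.0018,0,0,0],[-0.0395,0,0.0018,0,0,0],[-0.0395,0,0.0018,0,0,0],[-0.0395,0,0.0018,0,0,0],[-0.0395,0,0.0018,0,0,0],[-0.0395,0,0.0018,0,0,0],[-0.0395,0,0.0018,0,0,0],[-0.0395,0,0.0018,0,0,0],[-0.0395,0,0.0018,0,0,0],[-0.0395,0,0.0018,0,0,0]],
  ],
)

```text
time_s: 29.25
tcp_pos: [0.499, 0.1431, 0.2501]
eef_rot: [-90.0, 0.0, -90.5]
contact_force: [0.9, 0.2, -0.5]
gripper_width: 0.0496
```

Call:
servo_tool(
  steps=[
    [[0,0,0,0.116,0,0],[0,0,0,0.116,0,0],[0,0,0,0.116,0,0],[0,0,0,0.1145,0,0],[0,0,0,0,0,0],[0,0,0,0,0,0]],
  ],
)

```text
time_s: 29.85
tcp_pos: [0.4987, 0.1401, 0.2497]
eef_rot: [-63.8, -0.1, -90.5]
contact_force: [0.6, 0.4, -0.4]
gripper_width: 0.0493
```

```bash
cat > tgt.py <<'E'
from h import *
import sys
def tgt(P,yaw,t,gap,off=.0242):
    yaw,t=np.radians([yaw,t]); n=np.array([-np.sin(t)*np.cos(yaw),-np.sin(t)*np.sin(yaw),np.cos(t)]); p=np.array(P)+n*(off+gap)
    tx=np.array([np.sin(yaw),-np.cos(yaw),0]); ty=-n; Rt=np.c_[tx,ty,np.cross(tx,ty)]
    s=readout.get_state(); Rm=R.from_euler('xyz',s['eef_rot'],degrees=True).as_matrix()
    print('tcp',s['tcp_pos'].round(4),s['eef_rot'].round(2),'target',p.round(4),R.from_matrix(Rt).as_euler('xyz',degrees=True).round(2))
    print('shift in current tool',(Rm.T@(p-s['tcp_pos'])).round(4),'rotvec',R.from_matrix(Rm.T@Rt).as_rotvec().round(4))
    print('shift in target tool',(Rt.T@(p-s['tcp_pos'])).round(4))
E
python3 - <<'E'
from tgt import *
tgt((.5615,.142,.131),-.5,26.5,.03)
c=cap('wrist'); save(c,'w10'); s=cap('scene'); save(s,'sc3',box=(250,100,400,250),s=4)
E
```

```text
tcp [0.4987 0.1401 0.2497] [-63.81  -0.11 -90.5 ] target [0.5373 0.1422 0.1795] [-63.5   0.  -90.5]
shift in current tool [-0.0026  0.0801  0.0036] rotvec [0.0054 0.0009 0.0016]
shift in target tool [-0.0025  0.0801  0.0032]
```

View pics/w10.png

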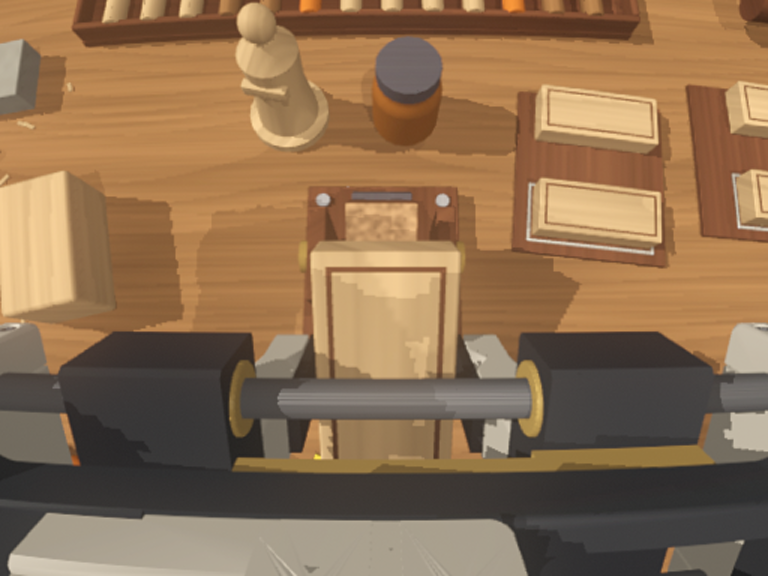

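View pics/sc3.png

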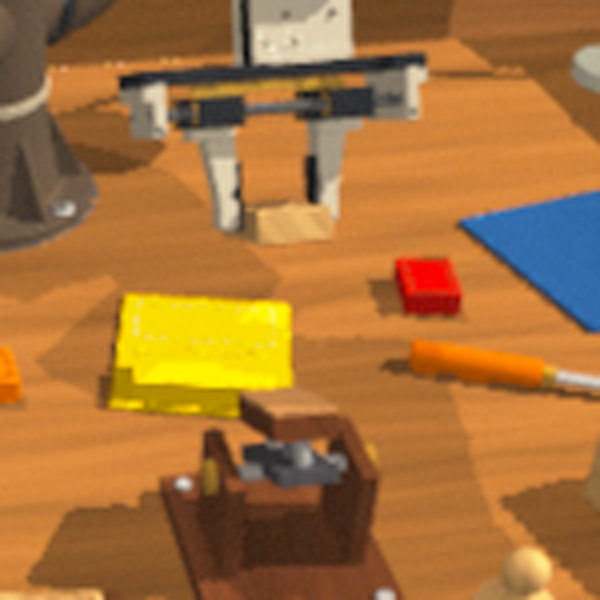

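Call:
servo_tool(
  steps=[
    [[-0.0008,0.03,0.0011,0.002,0,0],[-0.0008,0.03,0.0011,0.002,0,0],[-0.0008,0.03,0.0011,0,0,0],[0,0,0,0,0,0],[0,0,0,0,0,0],[0,0,0,0,0,0]],
  ],
)

```text
time_s: 30.55
tcp_pos: [0.544, 0.1431, 0.1728]
eef_rot: [-63.4, 0.0, -90.7]
contact_force: [0.1, 0.5, -0.6]
gripper_width: 0.0497
```

```bash
python3 - <<'E'
from tgt import *
tgt((.5615,.142,.131),-.5,26.5,.0)
c=cap('wrist'); save(c,'w11',box=(180,110,340,230),s=5); s=cap('scene'); save(s,'sc4',box=(290,170,370,230),s=10)
t=cap('top'); save(t,'t11',box=(170,120,270,200),s=6)
E
```

```text
tcp [0.544  0.1431 0.1728] [-6.341e+01  4.000e-02 -9.066e+01] target [0.5507 0.1421 0.1527] [-63.5   0.  -90.5]
shift in current tool [ 0.001   0.021  -0.0031] rotvec [-0.0016 -0.0028  0.0006]
shift in target tool [ 0.001  0.021 -0.003]
```

View pics/w11.png

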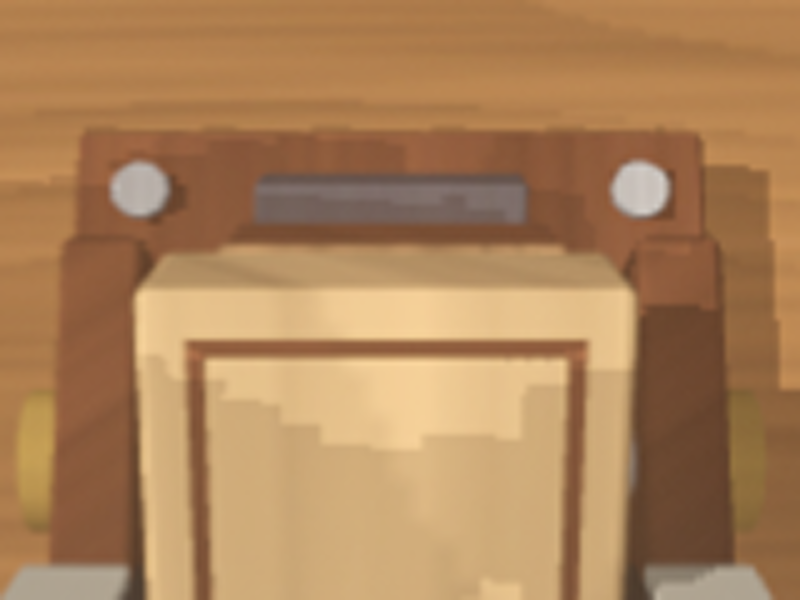

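View pics/sc4.png

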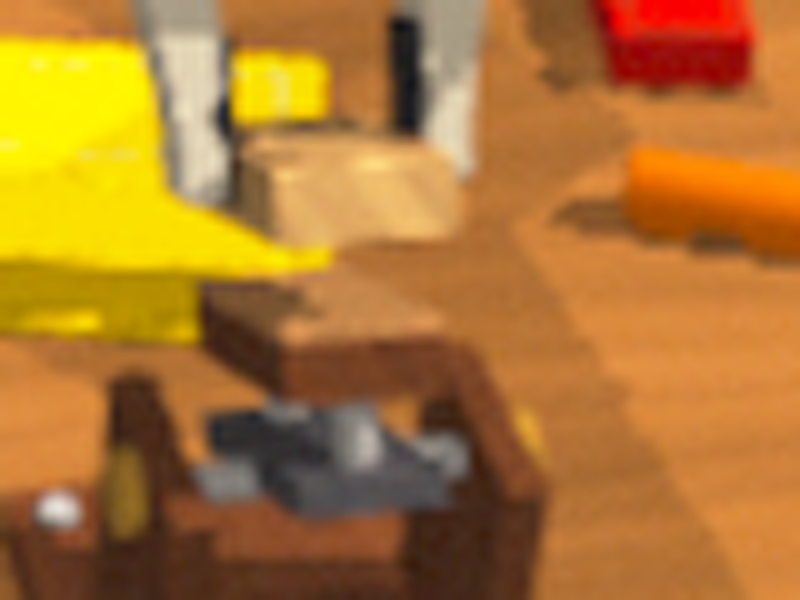

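View pics/t11.png

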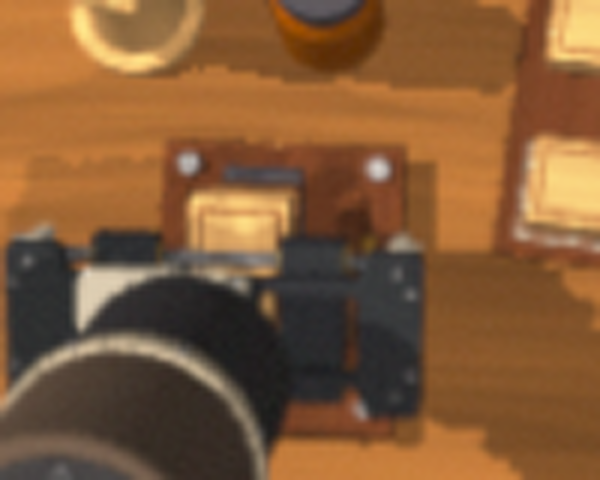

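```bash
python3 - <<'E'
from pad import *
s=cap('scene'); save(s,'sc5',box=(308,180,342,206),s=22)
for t in (23,25,26.5,28,30):
    q=proj(s,padpts((.5615,.142,.131,np.radians(-.5),np.radians(t)))); b=(q-[308,180]+.5)*22-.5
    d=q[0]-q[1]; print(t,'slope left edge',(d[1]/d[0]).round(3),b.round(0).tolist())
E
```

```text
23 slope left edge 0.817 [[237.0, 524.0], [34.0, 358.0], [358.0, 327.0], [588.0, 489.0]]
25 slope left edge 0.7 [[237.0, 512.0], [34.0, 370.0], [358.0, 338.0], [588.0, 477.0]]
26.5 slope left edge 0.612 [[236.0, 502.0], [35.0, 379.0], [359.0, 347.0], [588.0, 467.0]]
28 slope left edge 0.523 [[236.0, 493.0], [35.0, 388.0], [359.0, 356.0], [587.0, 457.0]]
30 slope left edge 0.403 [[235.0, 480.0], [36.0, 399.0], [360.0, 368.0], [587.0, 445.0]]
```

View pics/sc5.png

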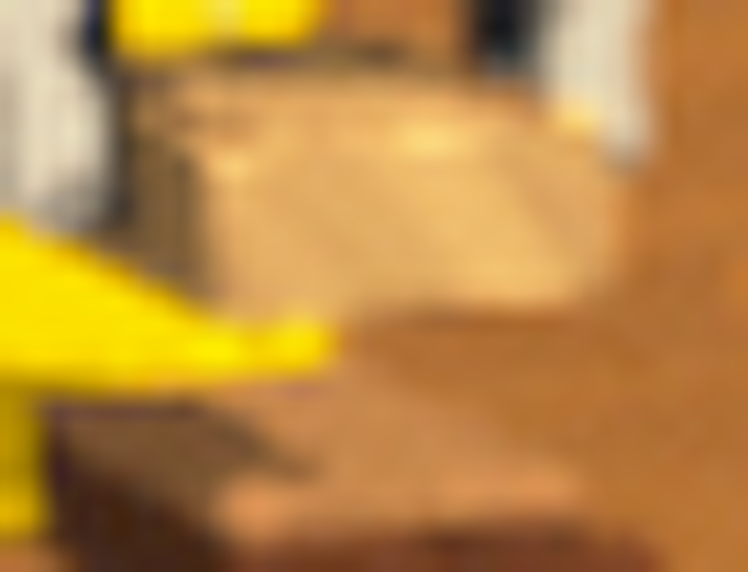

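```bash
python3 - <<'E'
from tgt import *
tgt((.5620,.1417,.1298),-.5,25.7,.003)
E
```

```text
tcp [0.5431 0.1439 0.1727] [-6.339e+01  5.000e-02 -9.051e+01] target [0.5502 0.1418 0.1543] [-64.3   0.  -90.5]
shift in current tool [ 0.002   0.0196 -0.0018] rotvec [-0.0158 -0.0005 -0.0006]
shift in target tool [ 0.002   0.0196 -0.0015]
```

Call:
servo_tool(
  steps=[
    [[0.001,0.006,-0.0008,-0.008,0,0],[0.001,0.006,-0.0008,-0.008,0,0],[0,0.005,0,0,0,0],[0,0,0,0,0,0],[0,0,0,0,0,0],[0,0,0,0,0,0]],
  ],
)

```text
time_s: 31.35
tcp_pos: [0.5489, 0.1407, 0.1552]
eef_rot: [-64.4, -0.0, -90.6]
contact_force: [0.2, 0.4, -1.3]
gripper_width: 0.0498
```

```bash
cat > st.py <<'E'
from tgt import *
tgt((.5620,.1417,.1298),-.5,25.7,0)
s=readout.get_state(); Rm=R.from_euler('xyz',s['eef_rot'],degrees=True).as_matrix()
print('F tool',(Rm.T@s['contact_force']).round(2),'M tool',(Rm.T@s['moment']).round(3),s['time_s'])
E
cat > look.py <<'E'
from h import *
import sys
n=sys.argv[1]
c=cap('wrist'); s=cap('scene')
a=cv2.resize(c['img'][110:230,180:340],(533,400),interpolation=cv2.INTER_CUBIC); b=cv2.resize(s['img'][176:216,300:353],(530,400),interpolation=cv2.INTER_CUBIC)
im=np.hstack([a,b]); im=cv2.resize(im,None,fx=.75,fy=.75,interpolation=cv2.INTER_AREA); cv2.imwrite('pics/'+n+'.png',im[:,:,::-1])
E
python3 st.py; python3 look.py L1
```

```text
tcp [0.5489 0.1407 0.1552] [-6.443e+01 -4.000e-02 -9.057e+01] target [0.5515 0.1418 0.1516] [-64.3   0.  -90.5]
shift in current tool [-0.0011  0.0044  0.0008] rotvec [ 0.0023 -0.0008  0.0012]
shift in target tool [-0.0011  0.0044  0.0008]
F tool [-0.4   1.21 -0.38] M tool [-1.483 -0.007 -0.037] 31.35
```

View pics/L1.png

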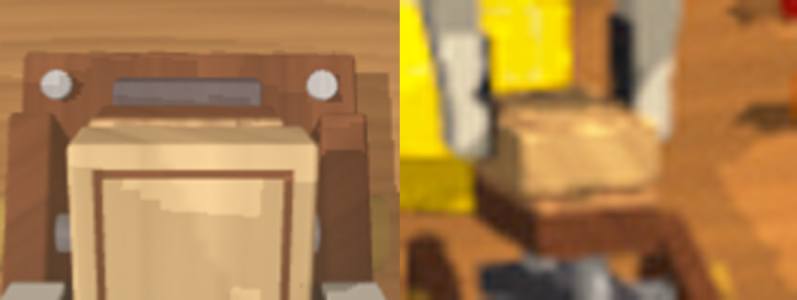

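Call:
servo_tool(
  steps=[
    [[-0.0005,0.002,0.0005,0,0,0],[0,0.002,0.0005,0,0,0],[0,0.001,0,0,0,0],[0,0,0,0,0,0],[0,0,0,0,0,0]],
  ],
)

```text
time_s: 31.95
tcp_pos: [0.552, 0.1415, 0.1513]
eef_rot: [-64.4, -0.0, -90.5]
contact_force: [-2.1, 1.4, 1.5]
gripper_width: 0.0497
```

```bash
python3 st.py
```

```text
tcp [0.552  0.1415 0.1513] [-6.441e+01 -2.000e-02 -9.054e+01] target [0.5515 0.1418 0.1516] [-64.3   0.  -90.5]
shift in current tool [-0.0003 -0.0005 -0.0003] rotvec [ 0.0019 -0.0005  0.0007]
shift in target tool [-0.0003 -0.0005 -0.0003]
F tool [-1.34 -2.28 -1.28] M tool [-1.64  -0.049  0.423] 31.95
```

Call:
servo_tool(
  steps=[
    [[0,0.001,0,0,0,0],[0,0.001,0,0,0,0],[0,0,0,0,0,0],[0,0,0,0,0,0]],
  ],
)

```text
time_s: 32.35
tcp_pos: [0.5529, 0.1414, 0.1495]
eef_rot: [-64.4, -0.0, -90.6]
contact_force: [-1.2, 0.1, 3.5]
gripper_width: 0.0495
```

```bash
python3 st.py; python3 look.py L2
```

```text
tcp [0.5529 0.1414 0.1495] [-6.441e+01 -3.000e-02 -9.055e+01] target [0.5515 0.1418 0.1516] [-64.3   0.  -90.5]
shift in current tool [-0.0003 -0.0025 -0.0004] rotvec [ 0.0019 -0.0006  0.0008]
shift in target tool [-0.0003 -0.0025 -0.0003]
F tool [-0.13 -3.64  0.45] M tool [-1.349 -0.084  0.296] 32.35
```

View pics/L2.png

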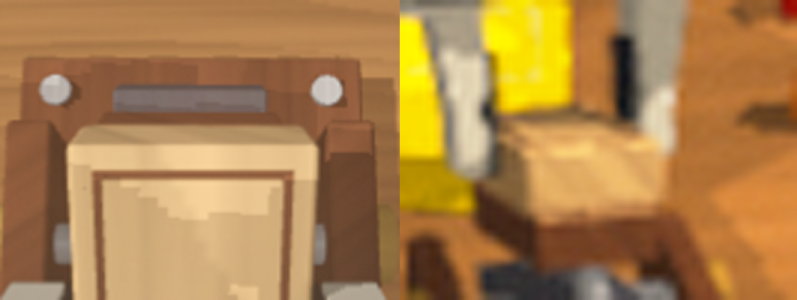

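Call:
servo_tool(
  steps=[
    [[0,0.001,0,0,0,0],[0,0.001,0,0,0,0],[0,0.001,0,0,0,0],[0,0.001,0,0,0,0],[0,0.001,0,0,0,0],[0,0.001,0,0,0,0],[0,0,0,0,0,0],[0,0,0,0,0,0],[0,0,0,0,0,0],[0,0,0,0,0,0]],
  ],
)

```text
time_s: 33.45
tcp_pos: [0.5555, 0.1414, 0.1442]
eef_rot: [-64.4, -0.0, -90.5]
contact_force: [-4.2, 0.6, 7.3]
gripper_width: 0.0495
```

```bash
python3 st.py; python3 look.py L3; python3 -c "
from h import *
s=cap('scene'); save(s,'sc6',box=(300,176,350,216),s=15)"; python3 st.py
```

```text
tcp [0.5555 0.1414 0.1442] [-6.439e+01 -3.000e-02 -9.055e+01] target [0.5515 0.1418 0.1516] [-64.3   0.  -90.5]
shift in current tool [-0.0003 -0.0084 -0.0004] rotvec [ 0.0016 -0.0006  0.0008]
shift in target tool [-0.0003 -0.0084 -0.0004]
F tool [-0.55 -8.38 -0.69] M tool [-1.318 -0.058  0.16 ] 33.45
tcp [0.5555 0.1414 0.1442] [-6.439e+01 -3.000e-02 -9.055e+01] target [0.5515 0.1418 0.1516] [-64.3   0.  -90.5]
shift in current tool [-0.0003 -0.0084 -0.0004] rotvec [ 0.0016 -0.0005  0.0008]
shift in target tool [-0.0003 -0.0084 -0.0004]
F tool [ 0.26 -6.76 -0.79] M tool [-1.345 -0.052  0.134] 33.6
```

View pics/L3.png

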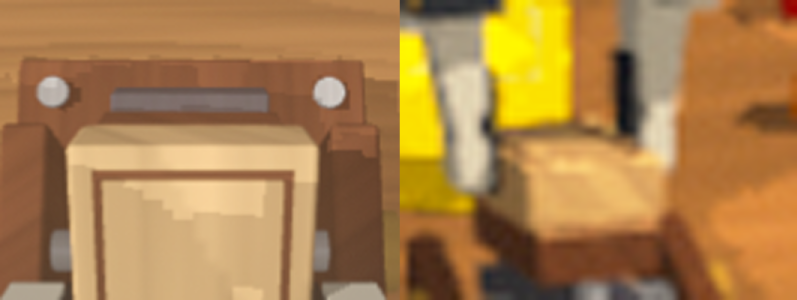

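View pics/sc6.png

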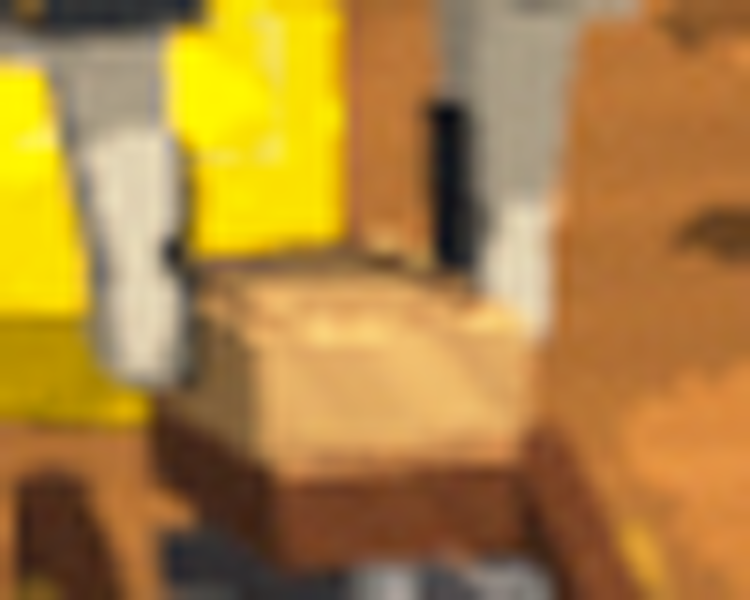

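Call:
servo_tool(
  steps=[
    [[0,0,-0.0002,0.008,0,0],[0,0,-0.0002,0.008,0,0],[0,0,0,0,0,0],[0,0,0,0,0,0],[0,0,0,0,0,0],[0,0,0,0,0,0],[0,0,0,0,0,0]],
  ],
)

```text
time_s: 34.3
tcp_pos: [0.5571, 0.142, 0.1471]
eef_rot: [-63.9, -0.1, -90.6]
contact_force: [-5.4, -0.2, 3.7]
gripper_width: 0.0494
```

```bash
python3 st.py
```

```text
tcp [0.5571 0.142  0.1471] [-63.91  -0.13 -90.61] target [0.5515 0.1418 0.1516] [-64.3   0.  -90.5]
shift in current tool [ 0.0003 -0.0065 -0.0031] rotvec [-0.0067 -0.0007  0.0029]
shift in target tool [ 0.0003 -0.0064 -0.0031]
F tool [ 0.3  -5.66 -3.22] M tool [-2.252  0.019 -0.162] 34.3
```

Call:
servo_tool(
  steps=[
    [[0,0,0,0,0,0],[0,0,0,0,0,0]],
  ],
)

```text
time_s: 34.5
tcp_pos: [0.5571, 0.142, 0.1471]
eef_rot: [-63.9, -0.1, -90.6]
contact_force: [-4.6, -0.9, 4.0]
gripper_width: 0.0494
```

```bash
python3 st.py
```

```text
tcp [0.5571 0.142  0.1471] [-63.91  -0.14 -90.61] target [0.5515 0.1418 0.1516] [-64.3   0.  -90.5]
shift in current tool [ 0.0003 -0.0065 -0.0031] rotvec [-0.0067 -0.0006  0.003 ]
shift in target tool [ 0.0003 -0.0064 -0.0031]
F tool [ 0.94 -5.56 -2.36] M tool [-2.271 -0.015 -0.183] 34.5
```

Call:
servo_tool(
  steps=[
    [[0,0,0.0002,-0.008,0,0],[0,0,0.0002,-0.008,0,0],[0,0,0,0,0,0],[0,0,0,0,0,0],[0,0,0,0,0,0],[0,0,0,0,0,0],[0,0,0,0,0,0]],
  ],
)

```text
time_s: 35.2
tcp_pos: [0.5578, 0.1421, 0.1477]
eef_rot: [-64.8, -0.1, -90.6]
contact_force: [-4.1, -0.8, 4.8]
gripper_width: 0.0495
```

```bash
python3 st.py; python3 look.py L4
```

```text
tcp [0.5578 0.1421 0.1477] [-64.78  -0.13 -90.61] target [0.5515 0.1418 0.1516] [-64.3   0.  -90.5]
shift in current tool [ 0.0004 -0.0062 -0.004 ] rotvec [ 0.0084 -0.0008  0.003 ]
shift in target tool [ 0.0004 -0.0062 -0.004 ]
F tool [ 0.81 -6.08 -1.69] M tool [-1.763 -0.012 -0.286] 35.2
```

View pics/L4.png

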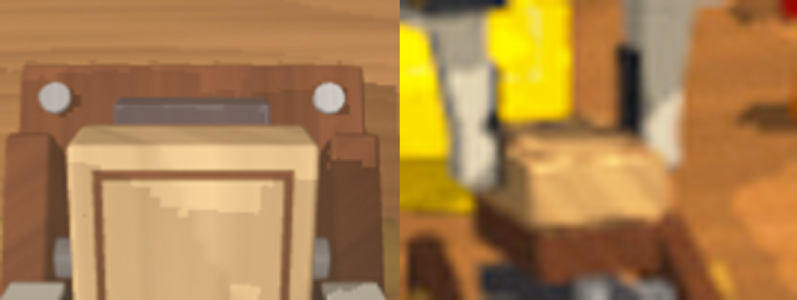

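Call:
servo_tool(
  steps=[
    [[0,-0.005,0,0,0,0],[0,-0.005,0,0,0,0],[0,-0.006,0,0,0,0],[0,0,0,0,0,0],[0,0,0,0,0,0],[0,0,0,0,0,0],[0,0,0,0,0,0]],
  ],
)

```text
time_s: 36.0
tcp_pos: [0.5509, 0.1421, 0.1617]
eef_rot: [-64.8, -0.1, -90.6]
contact_force: [-0.1, 0.3, -0.6]
gripper_width: 0.0495
```

```bash
python3 st.py; python3 look.py L5; python3 - <<'E'
from h import *
import cv2
s=cap('scene'); save(s,'sc7',box=(270,180,390,280),s=6)
a=cv2.imread('pics/sc1.png'); b=cv2.imread('pics/sc7.png'); cv2.imwrite('pics/cmp.png',cv2.resize(np.hstack([a[80:420,100:500],b[80:420,100:500]]),None,fx=1,fy=1))
E
```

```text
tcp [0.5509 0.1421 0.1617] [-64.83  -0.14 -90.61] target [0.5515 0.1418 0.1516] [-64.3   0.  -90.5]
shift in current tool [ 0.0003  0.0094 -0.0038] rotvec [ 0.0092 -0.0006  0.0031]
shift in target tool [ 0.0003  0.0093 -0.0038]
F tool [-0.27  0.5  -0.38] M tool [-1.53  -0.006 -0.058] 36.0
```

View pics/L5.png

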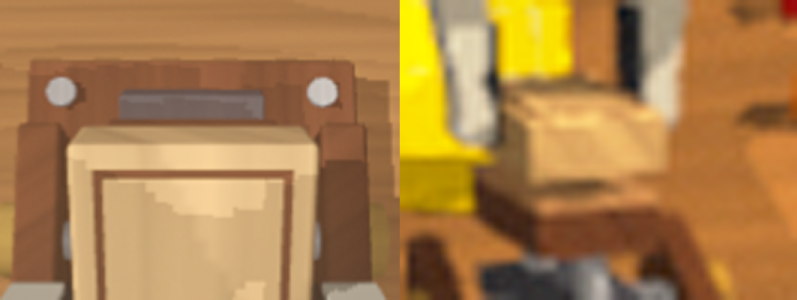

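View pics/cmp.png

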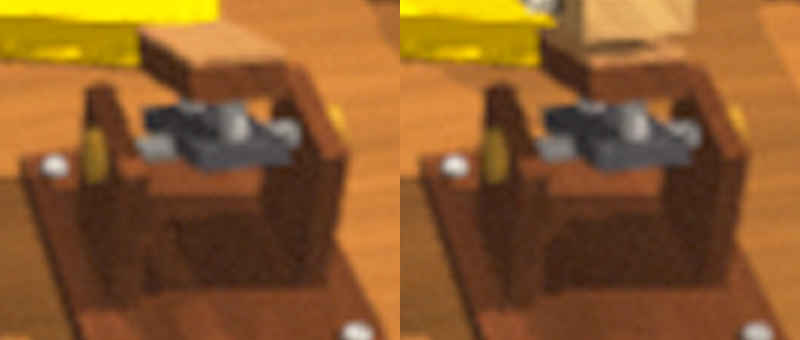

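Call:
servo_tool(
  steps=[
    [[0,0,-0.002,0.005,0,0.001],[0,0,-0.002,0.005,0,0.001],[0,0.002,0,0,0,0],[0,0.002,0,0,0,0],[0,0,0,0,0,0],[0,0,0,0,0,0],[0,0,0,0,0,0],[0,0,0,0,0,0]],
  ],
)

```text
time_s: 36.95
tcp_pos: [0.5492, 0.1426, 0.1569]
eef_rot: [-64.2, -0.0, -90.5]
contact_force: [0.2, -0.6, -1.1]
gripper_width: 0.0497
```

```bash
python3 st.py; python3 look.py L6
```

```text
tcp [0.5492 0.1426 0.1569] [-6.422e+01 -1.000e-02 -9.054e+01] target [0.5515 0.1418 0.1516] [-64.3   0.  -90.5]
shift in current tool [ 0.0007  0.0058 -0.0002] rotvec [-0.0014 -0.0005  0.0004]
shift in target tool [ 0.0007  0.0058 -0.0002]
F tool [ 0.57  1.13 -0.29] M tool [-1.579 -0.012 -0.011] 36.95
```

View pics/L6.png

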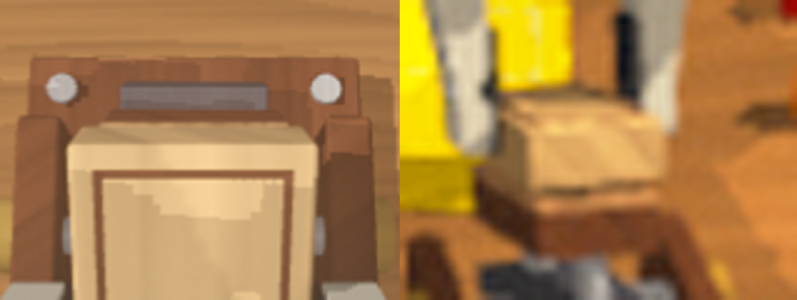

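Call:
servo_tool(
  steps=[
    [[0.0006,0.0015,0,0,0,0],[0,0.0015,0,0,0,0],[0,0.0015,0,0,0,0],[0,0.0015,0,0,0,0],[0,0.001,0,0,0,0],[0,0.001,0,0,0,0],[0,0.001,0,0,0,0],[0,0.001,0,0,0,0],[0,0.001,0,0,0,0],[0,0.001,0,0,0,0],[0,0.001,0,0,0,0],[0,0.001,0,0,0,0],[0,0,0,0,0,0],[0,0,0,0,0,0],[0,0,0,0,0,0],[0,0,0,0,0,0],[0,0,0,0,0,0],[0,0,0,0,0,0]],
  ],
)

```text
time_s: 38.85
tcp_pos: [0.5553, 0.1418, 0.1447]
eef_rot: [-64.3, -0.0, -90.5]
contact_force: [-6.9, -0.0, 5.0]
gripper_width: 0.0496
```

```bash
python3 st.py; python3 look.py L7;python3 st.py; python3 - <<'E'
from h import *
s=cap('scene'); save(s,'sc8',box=(300,176,350,216),s=15)
E
```

```text
tcp [0.5553 0.1418 0.1447] [-6.427e+01 -2.000e-02 -9.054e+01] target [0.5515 0.1418 0.1516] [-64.3   0.  -90.5]
shift in current tool [ 0.0001 -0.0079 -0.0004] rotvec [-0.0005 -0.0005  0.0006]
shift in target tool [ 0.0001 -0.0079 -0.0005]
F tool [ 0.09 -7.46 -4.08] M tool [-2.786 -0.031 -0.08 ] 38.85
tcp [0.5553 0.1418 0.1447] [-6.427e+01 -2.000e-02 -9.055e+01] target [0.5515 0.1418 0.1516] [-64.3   0.  -90.5]
shift in current tool [ 0.0001 -0.0079 -0.0004] rotvec [-0.0005 -0.0006  0.0007]
shift in target tool [ 0.     -0.0079 -0.0004]
F tool [-0.27 -6.99 -4.07] M tool [-2.834  0.019 -0.104] 38.95
```

View pics/L7.png

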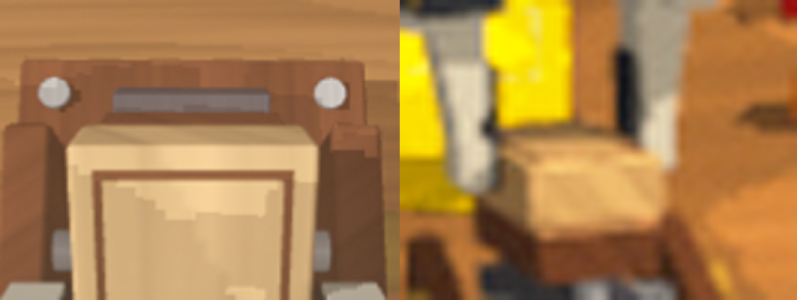

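View pics/sc8.png

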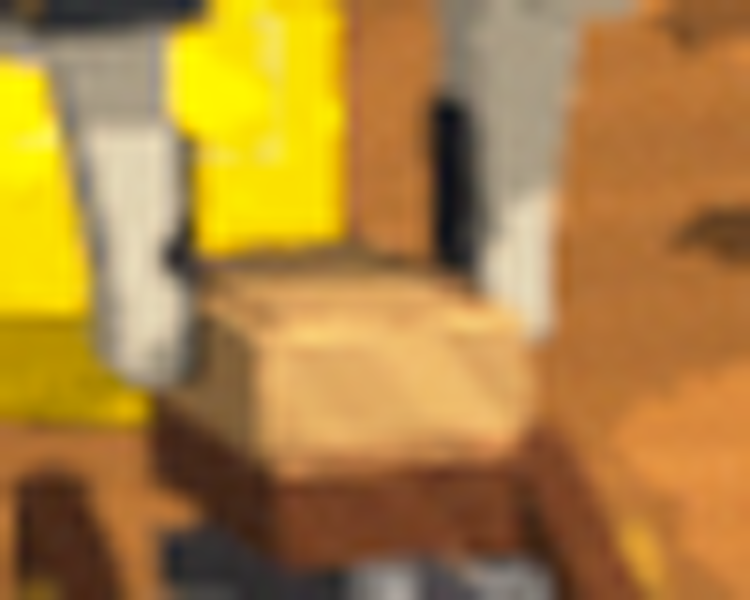

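Call:
servo_tool(
  steps=[
    [[0,0,0,0,0,0],[0,0,0,0,0,0],[0,0,0,0,0,0],[0,0,0,0,0,0],[0,0,0,0,0,0],[0,0,0,0,0,0],[0,0,0,0,0,0],[0,0,0,0,0,0]],
  ],
)

```text
time_s: 39.8
tcp_pos: [0.5553, 0.1418, 0.1447]
eef_rot: [-64.3, -0.0, -90.5]
contact_force: [-7.3, 1.0, 4.7]
gripper_width: 0.0498
```

```bash
python3 st.py; python3 - <<'E'
from h import *
c=cap('wrist'); save(c,'w20')
a=cv2.imread('pics/sc1.png'); s=cap('scene'); save(s,'sc9',box=(270,180,390,280),s=6); b=cv2.imread('pics/sc9.png')
cv2.imwrite('pics/cmp2.png',np.hstack([a[80:420,100:500],b[80:420,100:500]]))
for n,L,x0,names in (('short',.066,(.6598,-.2517,np.radians(85.8)),('short_mid','middle_mid','long_mid')),('long',.116,(.643,-.0596,np.radians(83.4)),('long_mid','middle_mid','short_mid'))):
  for cam,cc in (('wrist',c),('scene',s)):
    uv=proj(cc,[(x0[0],x0[1],.017)])[0]
    for nm in names:
        m=sil(cam,nm,uv,15)
        if m is not None:
            o=fitbox([cc],[m],L,.05,.022,.017,x0); print(n,cam,nm,o.x[:2].round(4),np.degrees(o.x[2]).round(1),round(o.fun,3)); break
E
```

```text
tcp [0.5553 0.1418 0.1447] [-6.427e+01 -2.000e-02 -9.054e+01] target [0.5515 0.1418 0.1516] [-64.3   0.  -90.5]
shift in current tool [ 0.0001 -0.0079 -0.0004] rotvec [-0.0005 -0.0005  0.0006]
shift in target tool [ 0.0001 -0.0079 -0.0004]
F tool [-0.92 -7.41 -4.58] M tool [-2.835 -0.055 -0.153] 39.8
short scene short_mid [ 0.6603 -0.2506] 86.6 0.072
long wrist long_mid [ 0.6428 -0.0609] 83.6 0.025
long scene long_mid [ 0.6432 -0.0597] 83.5 0.058
```

View pics/cmp2.png

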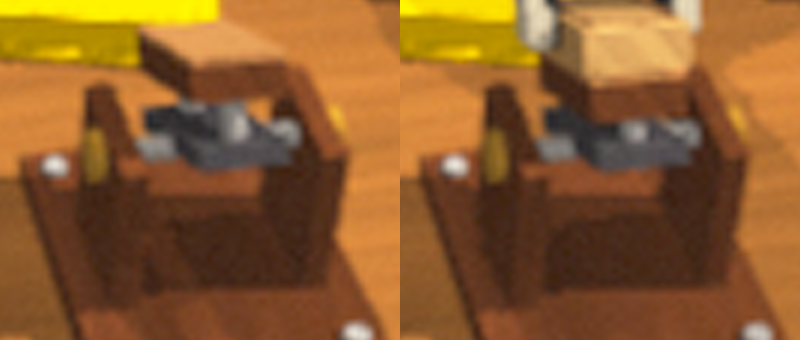

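View pics/w20.png

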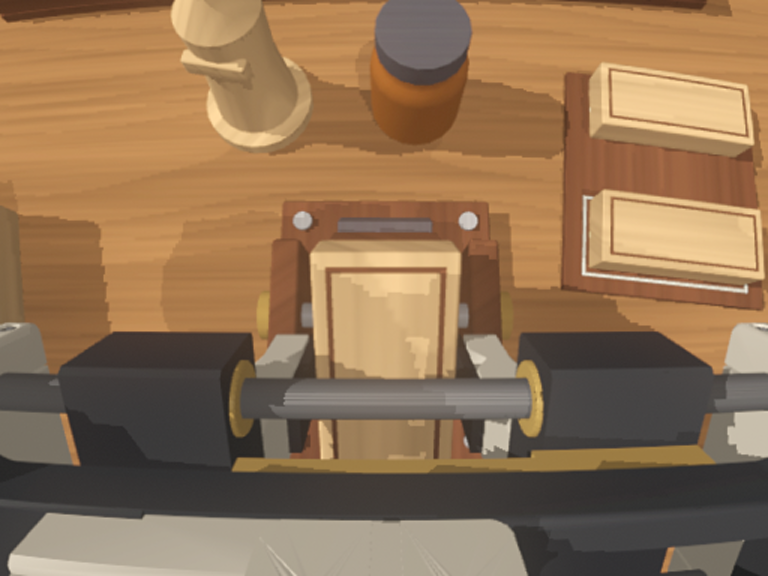

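```bash
python3 -c "
from plant import r
print(r.close_job())"
```

```text
the job is handed in; nothing more can be done
None
```

I placed all three blanks and handed the job in at about 40 s of the 72 s allowed. No verdict came back, so the notes below are my own last checks.

- **Short and long blanks:** both lie flat in their own outlines, let go. The measured offset from the outline centre is about 1–2 mm and 1° or less (limits 20 mm and 11°). The gripper had been opened and withdrawn from both.
- **90 mm blank on the stand:** it is gripped with 40 N set and tilted to about 25.7°. It presses with about 7–8 N and was steady over 0.8 s. That puts the pad roughly 8 mm in. The pictures show no gap at the end I could see, and it sits centred to within a couple of mm. The fingertips stand about 7 mm above the blank's underside, clear of the cork.
- **Stand and bystanders:** before-and-after pictures show the stand's carrier unchanged. The jar and figure look undisturbed. I did not measure any bystander's position again after the start, and I last saw the gouges and mallet only in passing.

**What disagreed or went wrong**
- **Pad slope:** the camera fits gave anywhere from 25° to 28°. I settled on 25.7° from the scene view and the contact moments. The lower end of the blank could not be seen directly.
- **Slip during a test turn:** a small trial rotation while pressing shifted the blank about 3–4 mm up the slope. I backed off, re-centred and pressed again.
- **Sideways force:** about 4–4.5 N still acted along the slope at the end, but nothing moved.

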